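# Load and lock the bakery's stamp steriliser

### The job

Lift the steriliser's lid until it rests on its stop, put every roll stamp that lies on the bench into its chamber, and close the lid again. Then take the screwdriver from its stand, drive both lid screws fully home with it (clockwise; do not turn them with the fingers), put the screwdriver back upright in its stand, and only then start the steriliser by pressing its green plunger down to its stop and letting go. Do not knock over the spray bottle or the detergent bottle.

Things in the scene. Friction and masses are not known exactly. Their poses are not given: they have to be found in the camera images.
- steriliser: bench steriliser, fixed. Origin: centre of the underside of its chamber, z up, front faces its -x. Chamber: open steel box 160 mm (x) by 240 mm (y) by 100 mm high outside, walls 6 mm, inner floor 6 mm up. A white pod 160 by 88 by 100 mm high adjoins its +y side (y = 121 to 209 mm) and carries the plunger.
- lid (a joint): angle of the white lid: 0 shut, 1.7 rad fully open on its stop (just past upright, leaning back). Hinged along the chamber's rear top edge (its +x side). 160 by 240 mm, 12 mm thick, 0.5 kg; the hinge is stiff (about 0.65 N m) so the lid stays where it is left; it takes about 6 N at the bar to raise. It may start ajar by up to 0.2 rad.
- lid_bar (a point): middle of the lid's dark steel handle bar: a round bar 12 mm thick, 110 mm long along the lid's y, in the lid's plane, 42 mm in front of the lid's front edge and carried by two 10 mm wide arms at y = +-50 mm; about 106 mm above the bench when shut. 202 mm from the hinge axis along the lid and 6 mm above it (when shut). Axes: those of the lid (x from bar to hinge, y along the bar, z out of the lid's top).
- lid_hinge (a point): middle of the lid's hinge axis, which runs along its y: in the steriliser's frame at x = 80, y = 0, z = 100 mm.
- screw_left (a joint): angle of the brass captive screw near the lid's front left (+y) corner: grows as it is driven clockwise (seen from above), 2.8 rad is fully home (its stop); starts at 0 to 0.9. It sinks 2.7 mm per rad (7.6 mm in all), so the bit must follow it down or it leaves the slot. Turning takes about 0.12 N m; it stays where it is left.
- slot_left (a point): centre of the mouth of that screw's slot, on top of its head: x along the slot, z out of the head. Head: 38 mm across, 12 mm high; slot 24 mm long, 8 mm wide, 9 mm deep, closed at its ends. On the lid, 135 mm in front of the hinge and 85 mm to +y; with the lid shut the mouth is about 132 mm (backed out, 0 rad) to 124.5 mm (home) above the bench.
- screw_right (a joint): the same for the screw near the front right (-y) corner.
- slot_right (a point): the same for the right screw, 85 mm to -y.
- plunger (a joint): travel of the green start plunger: 0 up, 0.012 m fully down on its stop; spring return, 5 N fully down.
- plunger_top (a point): centre of the top of the green plunger (40 mm across) on the pod, to be pressed straight down.
- screwdriver: screwdriver, 185 mm long, 0.16 kg, standing upright in its stand, bit down. Origin: centre of the underside of its black collar (disc 40 mm across, 6 mm thick); z up along the handle. Handle: red, square 30 by 30 mm (faces across x and y), from 6 to 96 mm above the origin, with a black stripe on the two x faces. Shaft: 12 mm round, below. Blade: the last 18 mm, 18 mm wide along x and 4.5 mm thick along y (the last 2 mm are 15 by 2.5 mm).
- driver_tip (a point): end of the screwdriver's blade, 85 mm below its origin on its axis; same axes.
- stand: grey screwdriver stand, fixed: block 80 by 80 by 100 mm high. Origin: centre of the underside.
- stand_mouth (a point): centre of the stand's top face (100 mm above the bench), where a 27 mm square hole, 95 mm deep, takes shaft and blade; the collar rests on the top face, so the screwdriver's origin is then at this point. The screwdriver may be turned any way round in it.
- stamp_1: orange roll stamp: aluminium disc 52 mm across and 18 mm high whose orange knob is a plain 26 mm cylinder on top, 64 mm high in all; 0.07 to 0.14 kg. Origin: centre of the underside, z up through the knob. Two to four of the four stamps are there in a run; absent ones read None.
- stamp_2: blue roll stamp: aluminium disc 52 mm across and 18 mm high whose blue knob is a plain 26 mm cylinder on top, 64 mm high in all; 0.07 to 0.14 kg. Origin: centre of the underside, z up through the knob. Two to four of the four stamps are there in a run; absent ones read None.
- stamp_3: yellow roll stamp: aluminium disc 52 mm across and 18 mm high whose yellow knob is a plain 26 mm cylinder on top, 64 mm high in all; 0.07 to 0.14 kg. Origin: centre of the underside, z up through the knob. Two to four of the four stamps are there in a run; absent ones read None.
- stamp_4: green roll stamp: aluminium disc 52 mm across and 18 mm high whose green knob is a plain 26 mm cylinder on top, 64 mm high in all; 0.07 to 0.14 kg. Origin: centre of the underside, z up through the knob. Two to four of the four stamps are there in a run; absent ones read None.
- spray_bottle: white spray bottle, 70 mm across, 225 mm high. A bystander, not to be knocked over. Origin: centre of the underside, z up.
- detergent: grey detergent bottle with red label, 70 mm across, 190 mm high. A bystander, not to be knocked over. Origin: centre of the underside, z up.
There are look-alikes about, which are no part of the job. What is shaped like the stamp_2 but purple or red is not meant.

How it is judged (in metres and radians):
On the way, in this order (a step that is already met when the one before it is completed fails the run):
1. the lid rests on its stop (value of joint lid above 1.62 rad), for 0.2 s.
2. every stamp is in the chamber, the lid open (value of joint lid above 1.2 rad and x of stamp_1 in the frame of steriliser between -0.075 and 0.075 m and y of stamp_1 in the frame of steriliser between -0.115 and 0.115 m and height (world z) of each of stamp_1, stamp_2, stamp_3, stamp_4 below 0.08 m and x of stamp_2 in the frame of steriliser between -0.075 and 0.075 m and y of stamp_2 in the frame of steriliser between -0.115 and 0.115 m and x of stamp_3 in the frame of steriliser between -0.075 and 0.075 m and y of stamp_3 in the frame of steriliser between -0.115 and 0.115 m and x of stamp_4 in the frame of steriliser between -0.075 and 0.075 m and y of stamp_4 in the frame of steriliser between -0.115 and 0.115 m), for 0.2 s.
3. the lid is shut over them (value of joint lid below 0.06 rad and x of stamp_1 in the frame of steriliser between -0.075 and 0.075 m and y of stamp_1 in the frame of steriliser between -0.115 and 0.115 m and height (world z) of each of stamp_1, stamp_2, stamp_3, stamp_4 below 0.08 m and x of stamp_2 in the frame of steriliser between -0.075 and 0.075 m and y of stamp_2 in the frame of steriliser between -0.115 and 0.115 m and x of stamp_3 in the frame of steriliser between -0.075 and 0.075 m and y of stamp_3 in the frame of steriliser between -0.115 and 0.115 m and x of stamp_4 in the frame of steriliser between -0.075 and 0.075 m and y of stamp_4 in the frame of steriliser between -0.115 and 0.115 m), for 0.2 s.
4. both screws are home (value of joint lid below 0.06 rad and value of joint each of screw_left, screw_right above 2.6 rad), for 0.2 s.
5. the screwdriver is back in its stand, let go (distance between screwdriver and stand_mouth below 0.012 m and angle between screwdriver's own z axis and vertical below 0.1 rad and contact force between the fingers and screwdriver below 0.2 N), for 0.2 s.
6. the plunger is pressed to its stop (value of joint plunger above 0.0105 m), for 0.1 s.
At the end, for the whole second after the job is handed in: All stamps present are in the chamber, the lid is shut (below 0.06 rad), both screws are home (above 2.6 of 2.8 rad), the screwdriver stands upright in its stand (origin within 12 mm of the mouth, tilt below 0.1 rad), and the plunger, after being pressed (above 10.5 of 12 mm), is up again (all of step 4 and all of step 5 and x of stamp_1 in the frame of steriliser between -0.075 and 0.075 m and y of stamp_1 in the frame of steriliser between -0.115 and 0.115 m and height (world z) of each of stamp_1, stamp_2, stamp_3, stamp_4 below 0.08 m and x of stamp_2 in the frame of steriliser between -0.075 and 0.075 m and y of stamp_2 in the frame of steriliser between -0.115 and 0.115 m and x of stamp_3 in the frame of steriliser between -0.075 and 0.075 m and y of stamp_3 in the frame of steriliser between -0.115 and 0.115 m and x of stamp_4 in the frame of steriliser between -0.075 and 0.075 m and y of stamp_4 in the frame of steriliser between -0.115 and 0.115 m and value of joint plunger below 0.003 m and linear speed of screwdriver below 0.02 m/s); the robot touches nothing.
It fails at once if a screw is handled with the fingers (contact force between the fingers and screw_left above 3 N or contact force between the fingers and screw_right above 3 N).
It fails at once if the spray bottle is knocked over (angle between spray_bottle's own z axis and vertical above 0.6 rad).
It fails at once if the detergent bottle is knocked over (angle between detergent's own z axis and vertical above 0.6 rad).
It fails at once if the plunger is pressed before both screws are home (value of joint plunger above 0.006 m and not (value of joint each of screw_left, screw_right above 2.6 rad)).
Of stamp_1, stamp_2, stamp_3, stamp_4 only 2 to 4 are there at a start; the rules pass over those that are not, and their reading is None.
At some moment in a run one of stamp_1, stamp_2, stamp_3, stamp_4 may be knocked a few centimetres aside while the robot is not near it.
It also fails if it takes over 210 s, if anything falls off the work surface, if the arm or the gripper's body presses on something with over 40 N, if the wrist force passes 120 N, or if a joint passes its speed limit or range.

### The arm

A 6-joint arm with a two-finger parallel gripper is mounted at the origin on the work surface. World frame = base frame: x ahead of the robot, y to its left, z up, the work surface at z = 0. Lengths are in mm, angles in rad, forces in N, time in s.
With the tool pointing down it reaches from about 400 to 925 mm from the base axis. Payload 12.5 kg.
Tool frame: the origin (TCP) lies between the finger pads; the fingertips stand 25 mm ahead of it and the grasp point (between the pads) lies 6 mm ahead of it; z points along the fingers, y is the line along which they close (so a half turn about z gives the same grasp; the last joint's range is limited). The gripper opens to 95 mm and grips with 3 to 60 N. Pads are 20 mm wide; open, the fingers measure 119 mm over their backs; the gripper's body (75 mm by 180 mm) begins 59 mm behind the grasp point.
Start: joints at [-1.354, 0.491, 1.559, -0, 1.092, -0.106], TCP at [198.288, -592.731, 205.361] pointing down, gripper open.
Joint ranges: [-3.1, 3.1], [-0.84, 2.19], [0.05, 2.79], [-1.13, 4.28], [0.06, 2.93], [-2.69, 2.69]. Speed limits (rad/s): [2.22, 2.22, 2.79, 3.14, 3.14, 3.14].

### API

Orientations are given as [roll, pitch, yaw] about the fixed x, y, z axes, in that order (R = Rz(yaw) Ry(pitch) Rx(roll)).
In Python, from cell import state, read_camera, job_done, cut_out gives the robot as it stands. The module is installed in compiled form; this text tells all that it offers.
- The arm moves only by the tool jog_arm, never from a script. Its argument "motion" is a list of rows, each a list of 2 entries, a list of its own where there are three numbers: the shift along the tool's x, y, z in mm, then the turn about the tool's z in rad. A call has 1 to 5 rows; each row is the pose to reach, as a shift and turn from the pose commanded when the call began, along the tool's axes at that moment; what a row does not reach only later rows make up. A row lasts 1/10 s, in which the tool goes at most 50 mm and 8.59 degrees, less where a joint would pass 70% of its speed; a pose out of reach is approached as far as the arm can. A call with a gripper value outside its range is refused whole. "grip" is the closure, from 0 (fully open) to 1 (shut), set as the call begins (left out, the last holds). The fingers move at their own pace and stop on an object; the grip force is fixed at half the most. Time passes only in rows, so rows that repeat a pose let the fingers close. It gives the time, the measured TCP pose, the force, the opening and the grip force at its end, in the units of the state.
- state(): the state, without advancing time (a new reading comes with each control period).
- read_camera(name): name is "scene" or "top" or "wrist"; returns a dict with "img" (480x640x3 uint8, blue, green, red), "vertical_fov" (degrees; the focal length in pixels is half the picture's height over the tangent of half this angle, whatever the lens; pixels are square), "cx", "cy" (the principal point, pixels), "k1" (the pictures are not rectified: a ray, as slopes to the right and down, at radius r is drawn at 1 + k1 r^2 times it, then the intrinsics apply), "extrinsics" (4x4, takes a point from camera to world coordinates). Camera axes: x right, y up, looking along -z (the intrinsics and any distortion apply to the point x, -y, -z); pixel columns grow to the right and rows downward; lengths in mm; the calibration is good to about 2 mm. A picture is of the moment at which its call begins. There is no depth.
- job_done(): hands the job in; it is judged then, once.
Trained networks look in a picture, given as the dict that the camera call returned (one of the last four; its "shot" number tells which), for a name from the list of things; names that differ only in an ending like _2 or _b are one class to them, and where a whole thing is asked for, a point or a joint stands for the part that bears it (a point fixed in the world has none). Each returns a list of dicts, best first, with "p" (0 to 1); they miss things now and then, are a little off and sometimes report something else, mostly with a low value. They report only what shows in the picture. A call takes as long as a camera call. They do not tell look-alikes from the thing itself.
- cut_out(name, picture): "region" (480x640 bool, what is visible of it) and "box" ([left, top, right, bottom] in pixels, round what is visible of it).
The state is a dict: "t": time; "joints": joint angles; "qvel": joint speeds; "tau": joint torques, N m; "eef_pos": TCP position; "tcp_rot": TCP orientation; "ft_force": force on the tool from outside, world axes, zero at the start; "moment": the same for the moment, N m; "opening": opening from 0.0 (shut) to 1.0 (fully open); "grip_force": force on a finger pad.
Only numpy, scipy, OpenCV 4.12 (cv2) and the standard library are available. Lean on these libraries where they do the work, as an engineer would, in place of code of your own. Each camera call takes 0.05 s, during which the arm holds its last target. There are 200 camera calls.

## Working session

There is one attempt and no reset: what is moved stays moved. The work goes in short steps, Python scripts to look and compute and a tool call to move; the robot and the scene stay as the last step left them, time stands still between calls to the robot, and variables do not carry over. Pictures are saved under pics/ and viewed, at most 14 in all, crops included, and the job is handed in when it is done.

Besides the shell and the picture viewer there is one more tool, called after "Call:" in YAML: its name, and indented under it one key for each argument. jog_arm: Moves the arm, as the interface text tells. Its arguments: {"type":"object","properties":{"motion":{"type":"array"},"grip":{"type":"number"}},"required":["motion"]}

```bash
mkdir -p pics; cat > h.py <<'E'
import numpy as np, cv2
from cell import *
from scipy.spatial.transform import Rotation as R
def K(c):
    f=240/np.tan(np.radians(c["vertical_fov"])/2); return f,c["cx"],c["cy"],c["k1"]
def ray(c,u,v):
    f,cx,cy,k=K(c); d=np.array([(u-cx)/f,(v-cy)/f]); s=d.copy()
    for _ in range(30): s=d/(1+k*(s@s))
    E=np.array(c["extrinsics"]); return E[:3,3],E[:3,:3]@np.array([s[0],-s[1],-1])
def onz(c,u,v,z):
    o,d=ray(c,u,v); return o+d*(z-o[2])/d[2]
def proj(c,P):
    E=np.array(c["extrinsics"]); f,cx,cy,k=K(c)
    p=E[:3,:3].T@(np.array(P,float)-E[:3,3]); s=np.array([p[0],-p[1]])/-p[2]; s=s*(1+k*(s@s))
    return np.array([cx+f*s[0],cy+f*s[1]])
def tri(c1,a,c2,b):
    A=0;B=0
    for c,q in((c1,a),(c2,b)):
        o,d=ray(c,*q); d=d/np.linalg.norm(d); M=np.eye(3)-np.outer(d,d); A=A+M; B=B+M@o
    return np.linalg.solve(A,B)
def cen(r): 
    m=r["region"]; ys,xs=np.nonzero(m); return np.array([xs.mean(),ys.mean()])
E
python3 - <<'E'
from h import *
s=state(); print(s["t"],s["eef_pos"],s["tcp_rot"])
for n in("scene","top"):
    c=read_camera(n); cv2.imwrite(f"pics/{n}0.png",c["img"])
    print(n,K(c),np.round(c["extrinsics"],3).tolist())
    for k in("steriliser","lid","lid_bar","slot_left","plunger_top","screwdriver","stand","stamp_1","spray_bottle","detergent"):
        print(k,[(round(r["p"],2),[int(x) for x in r["box"]],cen(r).round(1).tolist()) for r in cut_out(k,c)][:8])
E
```

```text
0.0 [ 198.23610918 -592.47912151  204.75197493] [-3.14049286e+00 -1.11952512e-04  3.22865240e-01]
scene (np.float64(602.1472790132756), 325.2143634798476, 238.14977726033933, -0.15161627057072213) [[-0.509, -0.605, 0.612, 1307.456], [0.861, -0.354, 0.366, 385.119], [-0.004, 0.713, 0.701, 955.248], [0.0, 0.0, 0.0, 1.0]]
steriliser [(0.8, [329, 216, 518, 375], [422.7, 290.9])]
lid [(0.87, [329, 214, 479, 319], [407.8, 264.1])]
lid_bar [(0.6, [333, 219, 477, 321], [407.6, 264.3])]
slot_left [(0.22, [178, 134, 200, 179], [188.5, 157.7])]
plunger_top [(0.78, [478, 282, 501, 305], [487.7, 290.8])]
screwdriver [(0.64, [177, 136, 199, 180], [188.7, 158.2])]
stand [(0.8, [167, 163, 217, 222], [196.0, 191.8]), (0.53, [449, 249, 467, 269], [457.8, 258.6])]
stamp_1 [(0.95, [236, 164, 255, 191], [245.5, 179.8]), (0.75, [271, 181, 292, 214], [279.5, 198.0]), (0.62, [310, 202, 335, 231], [320.9, 217.7]), (0.62, [449, 248, 468, 268], [458.2, 258.7]), (0.57, [284, 227, 308, 261], [296.2, 246.0]), (0.25, [330, 214, 476, 320], [407.7, 264.3])]
spray_bottle [(0.58, [142, 162, 190, 263], [166.5, 219.1])]
[... 411 characters left out ...]
0, 197.8])]
lid [(0.72, [467, 244, 533, 299], [494.3, 273.4]), (0.63, [185, 216, 306, 320], [245.1, 261.4])]
lid_bar [(0.92, [182, 214, 306, 322], [245.0, 261.1])]
slot_left [(0.79, [192, 272, 209, 288], [199.6, 279.2])]
plunger_top [(0.76, [154, 252, 173, 269], [163.9, 259.1])]
screwdriver [(0.57, [493, 257, 527, 279], [511.5, 267.7])]
stand [(0.66, [466, 244, 530, 297], [494.9, 273.8])]
stamp_1 [(0.96, [355, 257, 376, 279], [364.6, 268.9]), (0.88, [407, 310, 429, 335], [419.0, 320.8]), (0.83, [458, 315, 482, 342], [468.2, 327.7]), (0.71, [353, 304, 378, 326], [364.3, 314.9])]
spray_bottle [(0.6, [447, 179, 518, 222], [478.1, 197.7])]
detergent [(0.76, [343, 171, 376, 213], [357.7, 193.9])]
```

View pics/scene0.png

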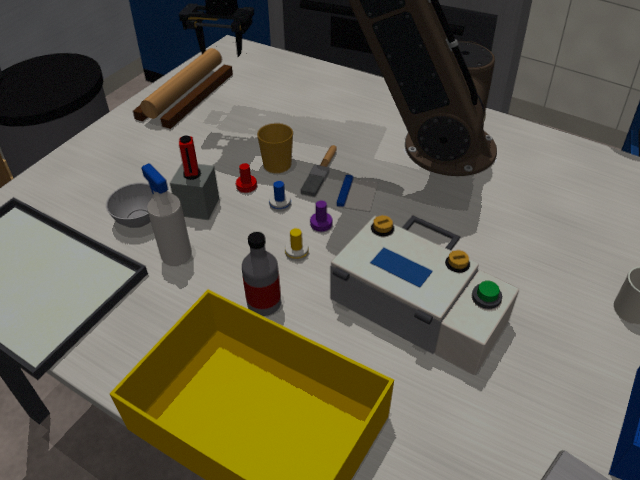

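View pics/top0.png

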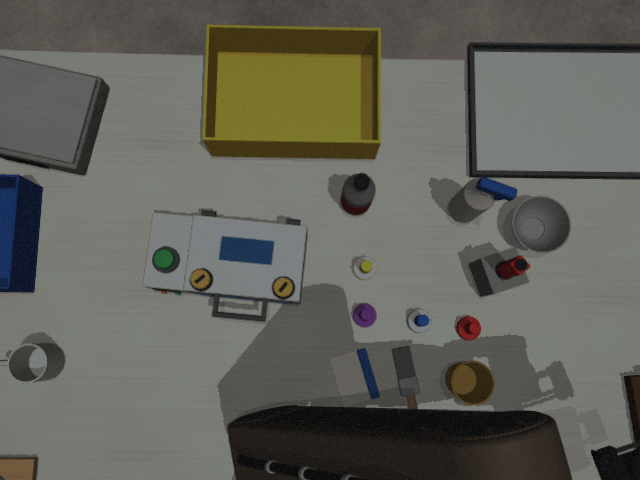

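```bash
python3 - <<'E'
from h import *
a=cv2.imread("pics/scene0.png");b=cv2.imread("pics/top0.png")
def crop(i,x,y,w,h,s): return cv2.resize(i[y:y+h,x:x+w],None,fx=s,fy=s,interpolation=cv2.INTER_CUBIC)
m=np.zeros((600,800,3),np.uint8)
m[:300,:400]=crop(a,325,210,200,150,2);m[:300,400:]=crop(b,140,200,200,150,2)
m[300:,:400]=crop(a,150,120,200,150,2);m[300:,400:]=crop(b,340,230,200,150,2)
m=np.clip(m.astype(float)*1.6,0,255).astype(np.uint8)
cv2.imwrite("pics/m1.png",m)
E
```

```text
(no output)
```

View pics/m1.png

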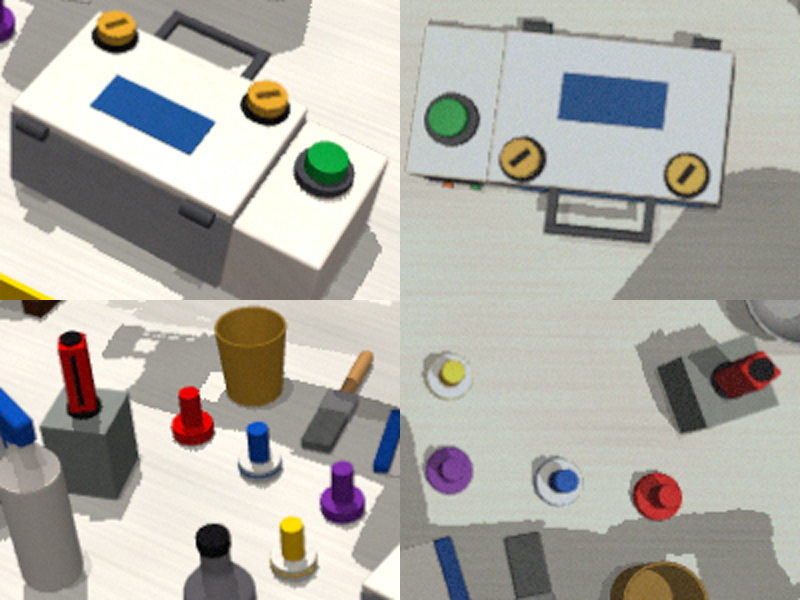

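```bash
python3 - <<'E'
from h import *
from scipy.optimize import least_squares
T=read_camera("top");S=read_camera("scene")
def body(p,q):
    c,s=np.cos(p[2]),np.sin(p[2]); return np.array([p[0]+c*q[0]-s*q[1],p[1]+s*q[0]+c*q[1],q[2]])
def lid(p,d,y,h): # d in front of hinge, h above
    a=p[3]; return body(p,[80-d*np.cos(a)-h*np.sin(a)*-1*-1 if 0 else 80-d*np.cos(a)+h*np.sin(a),y,100+d*np.sin(a)+h*np.cos(a)])
def pts(p):
    return [(T,body(p,[80,209,100]),(154,211)),(T,body(p,[-80,209,100]),(144,288.5)),
    (T,lid(p,135,85,31),(201.5,278.5)),(T,lid(p,135,-85,31),(284,286.5)),(T,lid(p,202,0,6),(240,318)),
    (T,body(p,[p[5],165,p[4]]),(163.5,258.5)),(T,lid(p,160,-120,12),(299.5,302.5)),(T,lid(p,0,-120,12),(307,226)),
    (S,body(p,[80,209,100]),(485,341)),(S,body(p,[-80,209,100]),(517.5,289)),
    (S,lid(p,0,-120,12),(331,263.5)),(S,lid(p,0,120,12),(444,315)),(S,lid(p,135,85,31),(459,257.5)),(S,lid(p,135,-85,31),(383,222)),
    (S,body(p,[p[5],165,p[4]]),(489,287.5)),(S,lid(p,202,0,6),(435,226))]
f=lambda p:np.concatenate([proj(c,P)-q for c,P,q in pts(p)])
r=least_squares(f,[550,100,0,.05,120,0],x_scale=[10,10,.1,.1,10,10],loss="soft_l1"); p=r.x
print(p.round(3)); print(f(p).reshape(-1,2).round(1).tolist())
print("bar",lid(p,202,0,6),"slots",lid(p,135,85,31),lid(p,135,-85,31),"plunger",body(p,[p[5],165,p[4]]))
# stamps: knob top in both
for n,t,s in (("yellow",(454-400,371-300),(292,526-300)),("blue",(566-400,480-300),(259,430-300))):
    t=(340+t[0]/2,230+t[1]/2);s=(150+s[0]/2,120+s[1]/2)
    print(n,tri(T,t,S,s).round(1),onz(T,*t,64).round(1))
t=(340+(765-400)/2,230+70/2);s=(150+71/2,120+38/2)
print("driver top",tri(T,t,S,s).round(1))
t=(340+(731-400)/2,230+83/2);s=(150+84/2,120+108/2); print("collar", tri(T,t,S,s).round(1),onz(T,*t,103),onz(S,*s,103))
for k,i in (("spray_bottle",0),("detergent",0)):
    print(k, onz(S,*( (172,262) if i==0 and k[0]=="s" else (263,312)),0).round())
np.save("p.npy",p)
E
```

```text
[ 5.47412e+02  1.09451e+02 -7.90000e-02  2.00000e-03  1.26217e+02
 -1.79150e+01]
[[-2.1, 1.5], [-2.3, -0.7], [-1.4, 1.4], [-0.6, 1.0], [-0.4, -0.9], [0.2, 0.1], [0.0, -0.7], [-0.2, -0.2], [-0.1, 1.9], [2.4, -3.3], [-1.0, -3.5], [-3.2, 1.0], [-0.5, -2.1], [-0.5, -1.3], [-0.8, -0.3], [-1.1, 1.5]]
bar [425.80180981 119.07150395 106.3173758 ] slots [499.3352421  198.52015606 131.21207427] [485.92922337  29.04957259 131.21207427] plunger [542.56480593 275.35038459 126.21666116]
yellow [ 541.2 -147.1   57. ] [ 541.  -147.6   64. ]
blue [ 424.9 -267.5   57.8] [ 425.3 -267.5   64. ]
driver top [ 530.4 -437.6  194.6]
collar [ 528.9 -437.9   94.5] [ 527.83306226 -434.93045295  103.        ] [ 536.57025233 -430.05005164  103.        ]
spray_bottle [ 708. -366.    0.]
detergent [ 720. -114.    0.]
```

Call:
jog_arm:
  motion:
    - [[40,-24,-13],-0.12]
    - [[80,-48,-26],-0.24]
    - [[120,-72,-39],-0.36]
    - [[160,-96,-52],-0.48]
    - [[188,-118,-63],-0.58]
  grip: 0

```text
t: 1.7
eef_pos: [340.6, -419.3, 269.2]
tcp_rot: [3.141, 0.0, 0.908]
ft_force: [-0.2, -0.4, 0.8]
opening: 1.001
grip_force: 0.0
```

Call:
jog_arm:
  motion:
    - [[45,1,-13],0]
    - [[90,2,-26],0]
    - [[135,3,-39],0]
    - [[180,4,-52],0]
    - [[221,5,-63],0]

```text
t: 2.2
eef_pos: [481.0, -249.0, 332.3]
tcp_rot: [3.141, -0.0, 0.903]
ft_force: [0.7, -0.6, -0.2]
opening: 1.001
grip_force: 0.0
```

Call:
jog_arm:
  motion:
    - [[26,-27,0],-0.12]
    - [[52,-54,0],-0.24]
    - [[78,-81,0],-0.36]
    - [[104,-108,0],-0.48]
    - [[128,-136,0],-0.589]

```text
t: 2.7
eef_pos: [452.1, -64.6, 331.4]
tcp_rot: [3.141, 0.0, 1.497]
ft_force: [0.2, -0.1, -0.0]
opening: 0.998
grip_force: 0.0
```

```bash
cat >> h.py <<'E'
def to(x,y,z,yaw=None):
    s=state(); e=s["eef_pos"]; w=s["tcp_rot"][2]; d=np.array([x,y,z])-e
    M=R.from_euler("xyz",s["tcp_rot"]).as_matrix(); t=0 if yaw is None else -((yaw-w+np.pi)%(2*np.pi)-np.pi)
    print("pos",np.round(e,1),"yaw",round(w,3),"-> shift",(M.T@d).round(1),"turn",round(t,3),"t",round(s["t"],1))
E
python3 - <<'E'
from h import *
T=read_camera("top");W=read_camera("wrist"); cv2.imwrite("pics/top1.png",T["img"]);cv2.imwrite("pics/w1.png",W["img"])
print(np.round(W["extrinsics"],3).tolist(),K(W)); print([(round(r["p"],2),r["box"]) for r in cut_out("stamp_1",T)])
to(426,119,250,1.492); print(state()["joints"])
E
```

```text
[[0.998, 0.063, 0.017, 455.332], [-0.065, 0.96, 0.271, 15.031], [0.001, -0.271, 0.963, 510.226], [0.0, 0.0, 0.0, 1.0]] (np.float64(351.437070067366), 316.4568826177701, 238.74976100211907, -0.039812900381642286)
[(0.97, [456.7, 317.9, 482.1, 339.6]), (0.81, [406.7, 308.2, 426.2, 332.9]), (0.36, [467.6, 250.7, 532.3, 297.9]), (0.18, [492.4, 258.3, 530.5, 280.8])]
pos [452.2 -64.6 331.8] yaw 1.495 -> shift [181.1 -40.1  81.7] turn 0.003 t 2.9
[-2.86588270e-01  1.25141290e-01  1.75441634e+00 -5.48518634e-05
  1.26106531e+00 -2.10483472e-01]
```

View pics/top1.png

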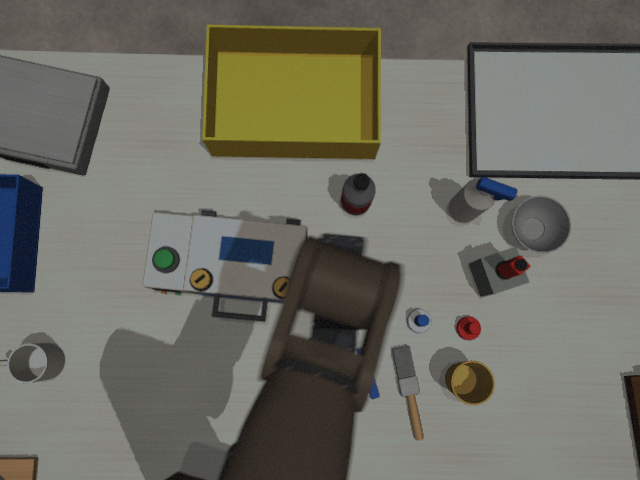

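View pics/w1.png

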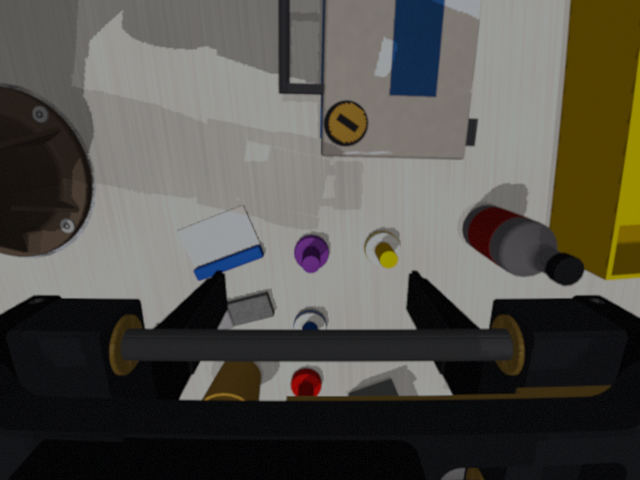

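Call:
jog_arm:
  motion:
    - [[45,-10,20],0]
    - [[90,-20,40],0]
    - [[135,-30,60],0]
    - [[181,-40,82],0]
    - [[181,-40,82],0]

```text
t: 3.35
eef_pos: [425.6, 120.3, 247.2]
tcp_rot: [-3.138, 0.0, 1.494]
ft_force: [-0.7, -1.5, 0.1]
opening: 0.996
grip_force: 0.0
```

```bash
python3 - <<'E'
from h import *
W=read_camera("wrist"); cv2.imwrite("pics/w2.png",W["img"])
print([(round(r["p"],2),r["box"],cen(r)) for r in cut_out("lid_bar",W)]); print([(round(r["p"],2),r["box"],cen(r),onz(W,*cen(r),131)) for r in cut_out("slot_left",W)])
to(426,119,112,1.492)
E
```

```text
[(0.69, [315.2, 85.7, 554.2, 327.5], array([444.29254637, 196.75784333])), (0.43, [314.9, 0.0, 563.6, 326.4], array([445.20256461, 153.23864269]))]
[(0.98, [382.1, 104.3, 430.7, 152.7], array([404.37315789, 127.02052632]), array([501.98929767, 201.05188233, 131.        ]))]
pos [427.5 116.9 249.5] yaw 1.491 -> shift [  2.   -1.7 137.5] turn -0.001 t 3.5
```

View pics/w2.png

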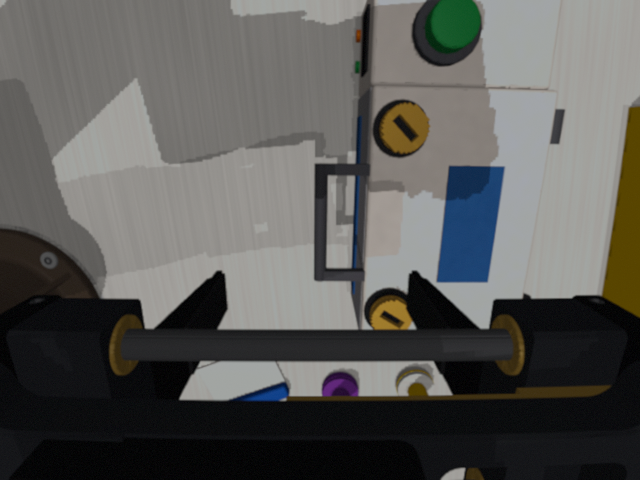

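```bash
python3 - <<'E'
from h import *
W=read_camera("wrist")
for n,u,z in (("barA",(321,164),106),("barB",(320,280),106),("barM",(320.5,222),106),("scrL",(403,127),131),("scrR",(388,312),131),("plg",(455,25),126),("lidfl",(369,85),112),("lidrl",(556,92),112)): print(n,onz(W,*u,z).round(1))
E
```

```text
barA [435.8 171.5 106. ]
barB [426.5  59.7 106. ]
barM [431.4 118.2 106. ]
scrL [504.1 197.6 131. ]
scrR [488.1  32.9 131. ]
plg [547.4 271.4 126. ]
lidfl [480.7 233.9 112. ]
lidrl [641.1 218.1 112. ]
```

Call:
jog_arm:
  motion:
    - [[1,2,46],0]
    - [[1,2,92],0]
    - [[1,2,120],0]
    - [[1,2,137],0]
    - [[1,2,137],0]

```text
t: 4.05
eef_pos: [429.0, 116.8, 111.1]
tcp_rot: [-3.139, 0.001, 1.489]
ft_force: [0.6, -0.5, 0.4]
opening: 1.0
grip_force: 0.0
```

Call:
jog_arm:
  motion:
    - [[0,0,0],0]
    - [[0,0,0],0]
    - [[0,0,0],0]
    - [[0,0,0],0]
    - [[0,0,0],0]
  grip: 1

```text
t: 4.55
eef_pos: [429.1, 118.4, 112.7]
tcp_rot: [3.141, -0.0, 1.492]
ft_force: [0.3, 0.1, 1.3]
opening: 0.637
grip_force: 0.0
```

Call:
jog_arm:
  motion:
    - [[0,0,0],0]
    - [[0,0,0],0]
    - [[0,0,0],0]
    - [[0,0,0],0]
    - [[0,0,0],0]

```text
t: 5.05
eef_pos: [428.9, 118.4, 112.3]
tcp_rot: [-3.142, 0.0, 1.492]
ft_force: [0.7, 0.6, 0.0]
opening: 0.213
grip_force: 0.0
```

Call:
jog_arm:
  motion:
    - [[0,0,0],0]
    - [[0,0,0],0]
    - [[0,0,0],0]
    - [[0,0,0],0]
    - [[0,0,0],0]

```text
t: 5.55
eef_pos: [429.0, 118.4, 112.3]
tcp_rot: [3.142, 0.0, 1.492]
ft_force: [0.0, -1.4, -0.8]
opening: 0.005
grip_force: 0.0
```

```bash
python3 - <<'E'
from h import *
s=state();print(s["opening"],s["grip_force"],s["ft_force"],s["eef_pos"])
b0=np.arctan2(6,202);r=np.hypot(202,6)
for a in np.arange(.1,1.71,.1): 
    print(round(a,2),round(r*(np.cos(b0)-np.cos(a+b0))),round(-r*(np.sin(a+b0)-np.sin(b0))))
E
```

```text
0.00480853322035497 0.0 [ 0.00811267 -1.43500679 -0.75855907] [428.9764169  118.36020559 112.31381713]
0.1 2 -20
0.2 5 -40
0.3 11 -59
0.4 18 -78
0.5 28 -96
0.6 39 -113
0.7 51 -129
0.8 66 -143
0.9 81 -156
1.0 98 -167
1.1 116 -177
1.2 134 -184
1.3 154 -190
1.4 174 -194
1.5 194 -196
1.6 214 -196
1.7 234 -194
```

```bash
python3 - <<'E'
from h import *
W=read_camera("wrist");S=read_camera("scene")
m=np.zeros((450,800,3),np.uint8)
m[:,:400]=cv2.resize(W["img"][60:420,160:480],(400,450)); m[:,400:]=cv2.resize(S["img"][130:355,320:520],(400,450))
cv2.imwrite("pics/m2.png",np.clip(m*1.5,0,255).astype(np.uint8))
E
```

```text
(no output)
```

View pics/m2.png

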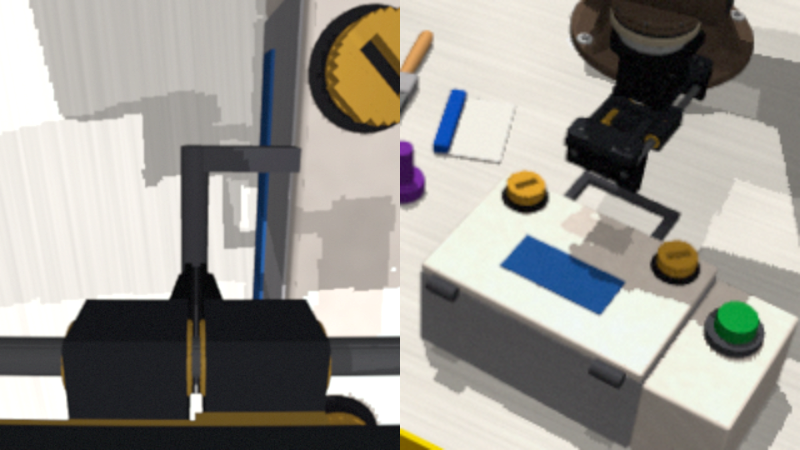

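```bash
python3 - <<'E'
from h import *
W=read_camera("wrist");S=read_camera("scene")
e=state()["eef_pos"]; print(e)
for z in(70,87,106,112,130,171): print(z,proj(W,[e[0],e[1],z]).round(),proj(S,[e[0],e[1],z]).round())
E
```

```text
[428.96772297 118.37862429 112.30825004]
70 [317. 259.] [431. 241.]
87 [317. 268.] [432. 235.]
106 [317. 280.] [433. 228.]
112 [317. 284.] [433. 226.]
130 [317. 298.] [434. 220.]
171 [317. 344.] [437. 205.]
```

```bash
python3 - <<'E'
from h import *
W=read_camera("wrist")
import copy
V=copy.deepcopy(W);V["extrinsics"]=np.array(W["extrinsics"]);V["extrinsics"][:3,3]+=[-1.5,-1.5,137.3]
print(np.array(W["extrinsics"])[:3,3])
print(tri(W,(316,177.6),V,(321,164)), onz(W,316,177.6,106))
cv2.imwrite("pics/w3.png",cv2.resize(np.clip(W["img"][150:400,220:460]*2.2,0,255).astype(np.uint8),(768,800))[:600])
E
```

```text
[434.56703423 194.55937088 290.73021545]
[434.29934207 168.29947104  45.59377865] [432.95251292 175.42847376 106.        ]
```

View pics/w3.png

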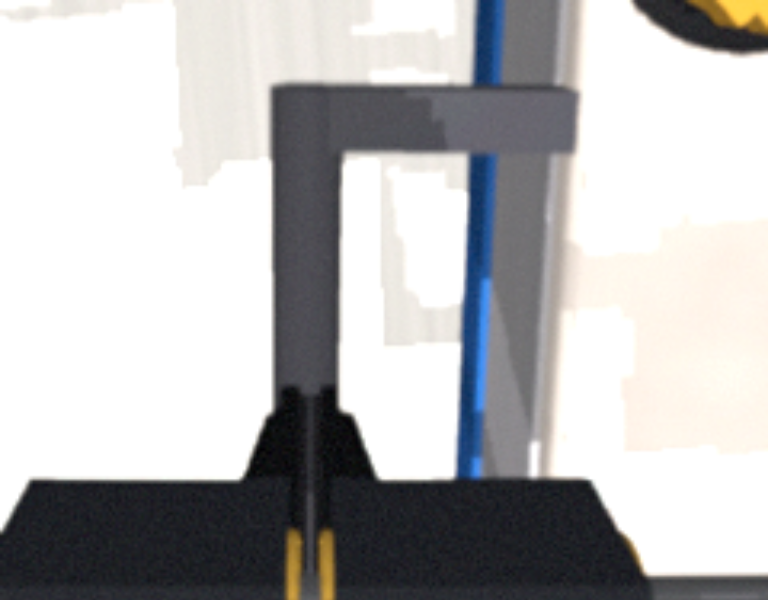

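Call:
jog_arm:
  motion:
    - [[0,0,2],0]
    - [[0,0,4],0]
    - [[0,0,6],0]
    - [[0,0,6],0]

```text
t: 6.2
eef_pos: [428.8, 118.3, 106.0]
tcp_rot: [-3.141, 0.0, 1.492]
ft_force: [0.0, -0.1, 0.4]
opening: 0.003
grip_force: 0.0
```

Call:
jog_arm:
  motion:
    - [[0,0,-3],0]
    - [[0,0,-6],0]
    - [[0,0,-12],0]
    - [[0,0,-18],0]
    - [[0,0,-18],0]

```text
t: 6.7
eef_pos: [429.4, 118.4, 125.3]
tcp_rot: [3.14, -0.0, 1.492]
ft_force: [0.9, -0.8, 0.1]
opening: 0.004
grip_force: 0.0
```

```bash
python3 - <<'E'
from h import *
S=read_camera("scene")
y=.323; u=np.array([np.sin(y),-np.cos(y),0])
for dz in(30,0,-25,-50):
    P=np.array([198.3,-592.7,205.4+dz]); print(dz,proj(S,P+53*u).round(1),proj(S,P-53*u).round(1))
a=cv2.imread("pics/scene0.png"); b=S["img"]
m=np.zeros((600,800,3),np.uint8)
m[:,:400]=cv2.resize(a[0:90,180:240+0],(400,600)); m[:,400:]=cv2.resize(b[150:270,390:470],(400,600),interpolation=cv2.INTER_CUBIC)
e=state()["eef_pos"];print(e,[proj(S,[e[0],e[1],z]).round() for z in (e[2]+6,e[2]-25,106)])
cv2.imwrite("pics/m3.png",np.clip(m*2.,0,255).astype(np.uint8))
E
```

```text
30 [201.7  44.1] [239.7  47.1]
0 [203.1  54.3] [240.8  57.4]
-25 [204.3  62.7] [241.7  65.9]
-50 [205.5  70.9] [242.5  74.2]
[429.19543153 118.40070004 124.85704378] [array([434., 220.]), array([433., 231.]), array([433., 228.])]
```

View pics/m3.png

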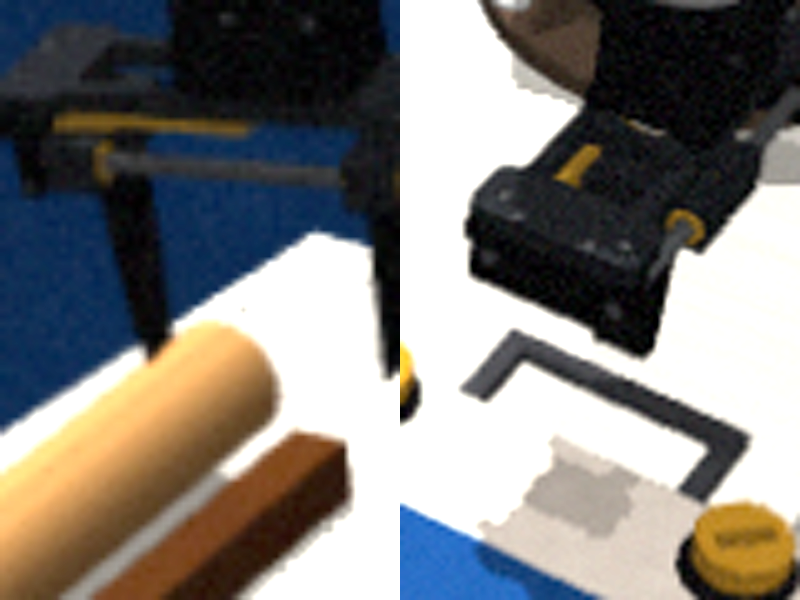

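Call:
jog_arm:
  motion:
    - [[0,0,0],0]
    - [[0,0,0],0]
    - [[0,0,0],0]
    - [[0,0,0],0]
    - [[0,0,0],0]
  grip: 0.6

```text
t: 7.25
eef_pos: [428.9, 118.4, 124.2]
tcp_rot: [-3.141, 0.0, 1.492]
ft_force: [-1.4, 0.3, -0.0]
opening: 0.367
grip_force: 0.0
```

Call:
jog_arm:
  motion:
    - [[0,0,0],0]
    - [[0,0,0],0]
    - [[0,0,0],0]
    - [[0,0,4],0]
    - [[0,0,8],0]

```text
t: 7.75
eef_pos: [429.0, 118.4, 116.0]
tcp_rot: [3.141, 0.0, 1.492]
ft_force: [0.3, -0.4, -0.1]
opening: 0.402
grip_force: 0.0
```

Call:
jog_arm:
  motion:
    - [[0,0,4],0]
    - [[0,0,8],0]
    - [[0,0,12],0]
    - [[0,0,15],0]
    - [[0,0,15],0]

```text
t: 8.25
eef_pos: [428.8, 118.3, 100.9]
tcp_rot: [-3.141, 0.0, 1.492]
ft_force: [0.4, 0.9, 0.3]
opening: 0.399
grip_force: 0.0
```

Call:
jog_arm:
  motion:
    - [[0,0,4],0]
    - [[0,0,8],0]
    - [[0,0,12],0]
    - [[0,0,16],0]
    - [[0,0,20],0]

```text
t: 8.75
eef_pos: [428.9, 118.4, 80.9]
tcp_rot: [-3.142, 0.0, 1.492]
ft_force: [-0.5, 1.0, -0.4]
opening: 0.403
grip_force: 0.0
```

Call:
jog_arm:
  motion:
    - [[0,0,0],0]
    - [[0,0,0],0]
    - [[0,0,0],0]
    - [[0,0,0],0]
    - [[0,0,0],0]
  grip: 1

```text
t: 9.25
eef_pos: [428.1, 118.4, 81.2]
tcp_rot: [-3.14, 0.0, 1.492]
ft_force: [-4.2, 1.9, -0.1]
opening: 0.117
grip_force: 30.0
```

Call:
jog_arm:
  motion:
    - [[0,0,0],0]
    - [[0,0,0],0]

```text
t: 9.45
eef_pos: [428.1, 118.4, 81.2]
tcp_rot: [-3.14, 0.0, 1.492]
ft_force: [-4.7, 1.8, 0.7]
opening: 0.114
grip_force: 30.0
```

Call:
jog_arm:
  motion:
    - [[0,2,-20],0]
    - [[0,5,-40],0]
    - [[0,11,-59],0]
    - [[0,18,-78],0]
    - [[0,28,-96],0]

```text
t: 9.95
eef_pos: [455.3, 116.0, 177.5]
tcp_rot: [-3.138, 0.001, 1.492]
ft_force: [-3.5, -0.0, -6.1]
opening: 0.12
grip_force: 30.0
```

Call:
jog_arm:
  motion:
    - [[0,11,-17],0]
    - [[0,23,-33],0]
    - [[0,38,-47],0]
    - [[0,53,-60],0]
    - [[0,70,-71],0]

```text
t: 10.45
eef_pos: [524.1, 110.2, 249.8]
tcp_rot: [-3.136, 0.002, 1.492]
ft_force: [-17.8, -2.5, 18.9]
opening: 0.118
grip_force: 30.0
```

Call:
jog_arm:
  motion:
    - [[0,18,-10],0]
    - [[0,36,-17],0]
    - [[0,56,-23],0]
    - [[0,76,-27],0]
    - [[0,96,-29],0]

```text
t: 10.95
eef_pos: [622.6, 102.0, 278.3]
tcp_rot: [-3.141, 0.002, 1.492]
ft_force: [-5.6, -4.7, 2.7]
opening: 0.116
grip_force: 30.0
```

Call:
jog_arm:
  motion:
    - [[0,14,0],0]
    - [[0,27,0],0]
    - [[0,36,1],0]
    - [[0,36,1],0]

```text
t: 11.35
eef_pos: [659.6, 98.9, 276.3]
tcp_rot: [3.14, 0.002, 1.491]
ft_force: [2.8, -6.3, 0.7]
opening: 0.117
grip_force: 30.0
```

Call:
jog_arm:
  motion:
    - [[0,3,0],0]
    - [[0,6,1],0]
    - [[0,6,1],0]

```text
t: 11.65
eef_pos: [661.2, 98.8, 276.0]
tcp_rot: [-3.135, 0.003, 1.492]
ft_force: [-21.4, -6.6, 11.0]
opening: 0.115
grip_force: 30.0
```

Call:
jog_arm:
  motion:
    - [[0,3,0],0]
    - [[0,6,1],0]
    - [[0,6,1],0]

```text
t: 11.95
eef_pos: [661.3, 98.9, 275.7]
tcp_rot: [-3.121, 0.004, 1.493]
ft_force: [-56.1, -5.0, 25.9]
opening: 0.12
grip_force: 30.0
```

Call:
jog_arm:
  motion:
    - [[0,-5,0],0]
    - [[0,-9,-1],0]
    - [[0,-9,-1],0]

```text
t: 12.25
eef_pos: [660.6, 98.9, 276.0]
tcp_rot: [3.141, 0.002, 1.492]
ft_force: [-3.6, -6.1, 4.2]
opening: 0.117
grip_force: 30.0
```

Call:
jog_arm:
  motion:
    - [[0,0,0],0]
    - [[0,0,0],0]
    - [[0,0,0],0]
    - [[0,0,0],0]
    - [[0,0,0],0]
  grip: 0.6

```text
t: 12.75
eef_pos: [661.3, 100.1, 275.2]
tcp_rot: [3.142, 0.0, 1.492]
ft_force: [-0.7, -0.2, 0.1]
opening: 0.391
grip_force: 0.0
```

Call:
jog_arm:
  motion:
    - [[0,0,-20],0]
    - [[0,0,-50],0]
    - [[0,0,-80],0]
    - [[0,0,-80],0]

```text
t: 13.15
eef_pos: [662.2, 100.2, 359.6]
tcp_rot: [3.135, -0.001, 1.492]
ft_force: [0.4, -0.0, 0.5]
opening: 0.401
grip_force: 0.0
```

```bash
python3 - <<'E'
from h import *
to(541,-147,330,.8)
W=read_camera("wrist");print([(round(r["p"],2),r["box"]) for r in cut_out("lid",W)])
E
```

```text
pos [662.2 100.2 359.6] yaw 1.492 -> shift [-256.  -101.5   28.7] turn 0.692 t 13.2
[(0.84, [284.7, 75.0, 338.1, 329.5])]
```

Call:
jog_arm:
  motion:
    - [[-25,-10,3],-0.15]
    - [[-51,-20,6],-0.3]
    - [[-77,-31,9],-0.45]
    - [[-103,-41,12],-0.6]
    - [[-128,-51,14],-0.75]
  grip: 0.37

```text
t: 13.75
eef_pos: [599.3, -24.5, 339.5]
tcp_rot: [-3.14, -0.002, 2.248]
ft_force: [-0.1, 0.6, 0.3]
opening: 0.628
grip_force: 0.0
```

Call:
jog_arm:
  motion:
    - [[-12,-25,3],-0.15]
    - [[-24,-50,6],-0.3]
    - [[-36,-75,9],-0.45]
    - [[-48,-100,12],-0.6]
    - [[-59,-124,15],-0.75]

```text
t: 14.25
eef_pos: [538.8, -147.7, 324.8]
tcp_rot: [3.141, -0.002, 2.998]
ft_force: [0.3, 0.5, -0.3]
opening: 0.63
grip_force: 0.0
```

Call:
jog_arm:
  motion:
    - [[0,0,0],-0.07]
    - [[0,0,0],-0.07]

```text
t: 14.45
eef_pos: [539.2, -147.3, 325.1]
tcp_rot: [3.141, -0.002, 3.061]
ft_force: [0.7, -0.2, -0.1]
opening: 0.632
grip_force: 0.0
```

```bash
python3 - <<'E'
from h import *
W=read_camera("wrist");cv2.imwrite("pics/w4.png",W["img"])
for r in cut_out("stamp_1",W):
    c=cen(r).astype(int); m=r["region"]; col=W["img"][m]; hs=cv2.cvtColor(col[None],cv2.COLOR_BGR2HSV)[0]; sat=hs[hs[:,1]>120]
    ys,xs=np.nonzero(m); k=m&(cv2.cvtColor(W["img"],cv2.COLOR_BGR2HSV)[...,1]>120); ky,kx=np.nonzero(k)
    print(round(r["p"],2),c,np.array(r["box"]).round(),"hue",np.median(sat[:,0]) if len(sat) else None,"xy@30",onz(W,*cen(r),20).round(1), "knob",[kx.min(),kx.max(),ky.min(),ky.max()] if len(kx) else 0, onz(W,kx.mean(),ky.mean(),45).round(1) if len(kx) else 0)
to(541,-147,330,3.062)
S=read_camera("scene");T=read_camera("top")
for c in (S,T): print([(round(r["p"],2),cen(r).round()) for r in cut_out("stamp_1",c)])
E
```

```text
0.91 [136 116] [107.  97. 164. 138.] hue 1.0 xy@30 [ 412.3 -376.7   20. ] knob [np.int64(109), np.int64(159), np.int64(97), np.int64(136)] [ 414.3 -364.5   45. ]
0.78 [311 120] [294.  98. 336. 144.] hue 141.0 xy@30 [ 437.3 -146.    20. ] knob [np.int64(294), np.int64(330), np.int64(101), np.int64(140)] [ 438.5 -145.4   45. ]
0.66 [317 197] [300. 178. 337. 219.] hue 25.0 xy@30 [ 539.7 -145.6   20. ] knob [np.int64(309), np.int64(328), np.int64(192), np.int64(214)] [ 542.6 -145.4   45. ]
0.65 [220 119] [196. 105. 239. 140.] hue 108.0 xy@30 [ 426.4 -265.5   20. ] knob [np.int64(200), np.int64(227), np.int64(108), np.int64(128)] [ 426.1 -267.7   45. ]
pos [ 539.7 -146.6  325.5] yaw 3.06 -> shift [-1.3 -0.3 -4.5] turn -0.002 t 14.6
[(0.95, array([279., 198.])), (0.85, array([245., 180.])), (0.71, array([296., 246.])), (0.57, array([318., 215.])), (0.32, array([261., 277.]))]
[(0.77, array([468., 328.])), (0.54, array([427., 325.]))]
```

View pics/w4.png

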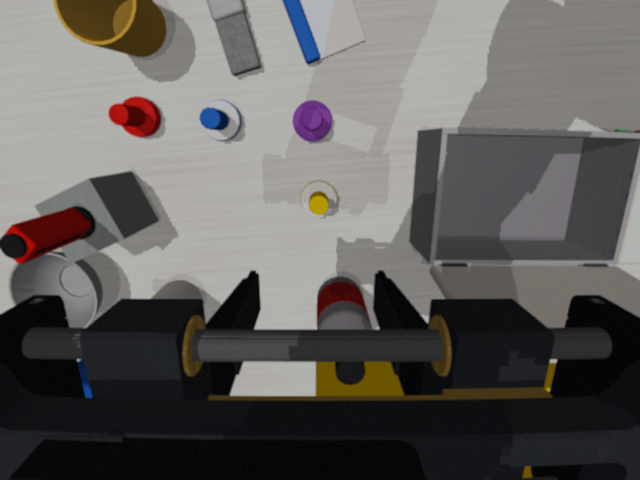

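Call:
jog_arm:
  motion:
    - [[-1,0,48],0]
    - [[-1,0,96],0]
    - [[-1,0,144],0]
    - [[-1,0,190],0]
    - [[-1,0,225],0]

```text
t: 15.25
eef_pos: [540.2, -146.3, 98.9]
tcp_rot: [3.141, -0.002, 3.062]
ft_force: [1.0, -0.1, 0.5]
opening: 0.63
grip_force: 0.0
```

Call:
jog_arm:
  motion:
    - [[0,0,25],0]
    - [[0,0,45],0]
    - [[0,0,60],0]
    - [[0,0,72],0]
    - [[0,0,80],0]

```text
t: 15.75
eef_pos: [540.8, -146.7, 20.5]
tcp_rot: [3.142, -0.0, 3.062]
ft_force: [0.8, 0.6, 0.8]
opening: 0.632
grip_force: 0.0
```

Call:
jog_arm:
  motion:
    - [[0,0,0],0]
    - [[0,0,0],0]
    - [[0,0,0],0]
    - [[0,0,0],0]
    - [[0,0,0],0]
  grip: 1

```text
t: 16.25
eef_pos: [541.0, -147.0, 21.8]
tcp_rot: [-3.141, 0.001, 3.062]
ft_force: [0.3, -0.2, 0.5]
opening: 0.264
grip_force: 30.5
```

Call:
jog_arm:
  motion:
    - [[0,0,-30],0]
    - [[0,0,-70],0]
    - [[0,0,-115],0]
    - [[0,0,-150],0]
    - [[0,0,-165],0]

```text
t: 16.75
eef_pos: [541.6, -147.2, 190.0]
tcp_rot: [-3.14, 0.005, 3.062]
ft_force: [-0.2, -0.2, -2.0]
opening: 0.264
grip_force: 30.0
```

Call:
jog_arm:
  motion:
    - [[-2,30,0],0]
    - [[-4,65,0],0]
    - [[-6,105,0],0]
    - [[-8,145,0],0]
    - [[-10,185,0],0]

```text
t: 17.25
eef_pos: [565.4, 38.1, 186.5]
tcp_rot: [-3.141, 0.0, 3.061]
ft_force: [1.1, 0.0, -1.9]
opening: 0.27
grip_force: 30.0
```

Call:
jog_arm:
  motion:
    - [[-2,35,0],0]
    - [[-4,65,0],0]
    - [[-6,82,0],0]
    - [[-6,89,0],0]
    - [[-6,89,0],0]

```text
t: 17.75
eef_pos: [578.5, 124.9, 186.2]
tcp_rot: [-3.141, -0.0, 3.062]
ft_force: [-0.1, -0.2, -1.9]
opening: 0.27
grip_force: 30.0
```

```bash
python3 - <<'E'
from h import *
to(578.8,124.7,30,3.062);s=state();print(s["opening"],s["ft_force"])
W=read_camera("wrist");cv2.imwrite("pics/w5.png",W["img"])
E
```

```text
pos [578.5 124.9 186.2] yaw 3.062 -> shift [-3.000e-01 -1.000e-01  1.562e+02] turn 0.0 t 17.8
0.2699024230008167 [-0.14890157 -0.18273436 -1.87291352]
```

View pics/w5.png

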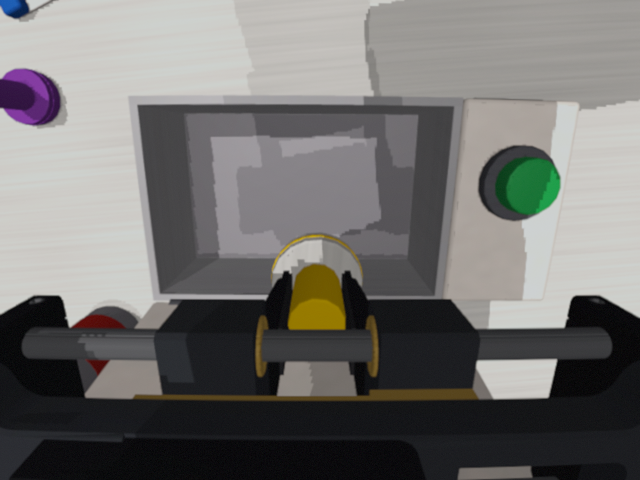

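Call:
jog_arm:
  motion:
    - [[3,0,30],0]
    - [[3,0,60],0]
    - [[3,0,90],0]
    - [[3,0,115],0]
    - [[3,0,125],0]

```text
t: 18.3
eef_pos: [574.8, 123.6, 59.3]
tcp_rot: [-3.141, -0.003, 3.06]
ft_force: [0.1, 1.0, -1.5]
opening: 0.268
grip_force: 30.0
```

Call:
jog_arm:
  motion:
    - [[0,0,8],0]
    - [[0,0,16],0]
    - [[0,0,22],0]
    - [[0,0,26],0]
    - [[0,0,28],0]

```text
t: 18.8
eef_pos: [575.8, 125.1, 33.3]
tcp_rot: [-3.142, 0.0, 3.062]
ft_force: [-0.3, -0.2, -0.4]
opening: 0.271
grip_force: 30.0
```

Call:
jog_arm:
  motion:
    - [[0,0,2],0]
    - [[0,0,4],0]
    - [[0,0,4],0]

```text
t: 19.1
eef_pos: [575.6, 125.1, 29.2]
tcp_rot: [-3.141, -0.0, 3.062]
ft_force: [0.3, -0.1, -1.2]
opening: 0.267
grip_force: 30.0
```

Call:
jog_arm:
  motion:
    - [[0,0,0],0]
    - [[0,0,0],0]
    - [[0,0,0],0]
    - [[0,0,0],0]
    - [[0,0,0],0]
  grip: 0.5

```text
t: 19.6
eef_pos: [575.7, 125.1, 29.4]
tcp_rot: [-3.142, 0.0, 3.062]
ft_force: [-0.3, 0.5, 0.4]
opening: 0.499
grip_force: 0.0
```

Call:
jog_arm:
  motion:
    - [[0,0,-20],0]
    - [[0,0,-60],0]
    - [[0,0,-110],0]
    - [[0,0,-160],0]
    - [[0,0,-180],0]

```text
t: 20.1
eef_pos: [576.8, 125.3, 214.2]
tcp_rot: [3.141, 0.006, 3.062]
ft_force: [-0.3, 0.5, -0.6]
opening: 0.505
grip_force: 0.0
```

```bash
python3 - <<'E'
from h import *
to(426,-267,200,3.062)
W=read_camera("wrist")
for r in cut_out("stamp_1",W): print(round(r["p"],2),np.array(r["box"]).round(),cen(r).round(),onz(W,*cen(r),20).round())
S=read_camera("scene");print([(round(r["p"],2),cen(r).round()) for r in cut_out("stamp_1",S)])
E
```

```text
pos [576.8 125.3 214.2] yaw 3.062 -> shift [ 119.2 -403.    13.1] turn -0.0 t 20.1
0.74 [  2.  72.  80. 130.] [41. 99.] [ 437. -146.   20.]
0.59 [292. 186. 339. 239.] [316. 211.] [575. 125.  20.]
[(0.82, array([279., 198.])), (0.71, array([318., 216.])), (0.68, array([419., 279.])), (0.67, array([189., 158.])), (0.64, array([245., 179.]))]
```

Call:
jog_arm:
  motion:
    - [[12,-42,0],0]
    - [[25,-84,0],0]
    - [[38,-130,0],0]
    - [[52,-176,0],0]
    - [[66,-222,0],0]
  grip: 0.37

```text
t: 20.8
eef_pos: [490.6, -92.2, 207.6]
tcp_rot: [3.141, -0.003, 3.062]
ft_force: [1.0, -0.4, 0.3]
opening: 0.627
grip_force: 0.0
```

Call:
jog_arm:
  motion:
    - [[14,-46,0],0]
    - [[28,-92,0],0]
    - [[40,-136,0],0]
    - [[50,-170,0],0]
    - [[53,-181,0],0]

```text
t: 21.3
eef_pos: [423.3, -269.3, 207.6]
tcp_rot: [3.14, -0.002, 3.059]
ft_force: [-0.6, 0.2, -0.1]
opening: 0.63
grip_force: 0.0
```

```bash
python3 - <<'E'
from h import *
W=read_camera("wrist")
for r in cut_out("stamp_1",W): 
    m=r["region"]&(cv2.cvtColor(W["img"],cv2.COLOR_BGR2HSV)[...,1]>120); ys,xs=np.nonzero(m)
    print(round(r["p"],2),cen(r).round(),onz(W,*cen(r),20).round(), onz(W,xs.mean(),ys.mean(),45).round(1) if len(xs) else 0, W["img"][m].mean(0) if len(xs) else 0)
to(426,-267,20,3.062)
E
```

```text
0.96 [319. 215.] [ 423. -267.   20.] [ 426. -268.   45.] [114.6671875  54.5609375  17.0453125]
0.94 [216. 211.] [ 411. -376.   20.] [ 406.  -368.9   45. ] [ 13.22831766  16.23354232 133.70637409]
0.82 [633. 305.] [561.  97.  20.] [546.4  72.8  45. ] [ 28.41666667  84.89583333 100.72916667]
0.67 [432. 217.] [ 435. -146.   20.] [ 429.1 -155.1   45. ] [98.26360275 33.45007924 77.56999472]
pos [ 424.1 -267.8  207.9] yaw 3.059 -> shift [ -2.2   0.7 187.9] turn -0.003 t 21.4
```

Call:
jog_arm:
  motion:
    - [[-1,0,45],0]
    - [[-1,0,90],0]
    - [[-1,0,130],0]
    - [[-1,0,155],0]
    - [[-1,0,170],0]

```text
t: 21.9
eef_pos: [425.5, -264.8, 36.7]
tcp_rot: [3.139, -0.003, 3.063]
ft_force: [0.9, -0.1, -0.8]
opening: 0.627
grip_force: 0.0
```

Call:
jog_arm:
  motion:
    - [[0,0,8],0]
    - [[0,0,15],0]
    - [[0,0,17],0]
    - [[0,0,17],0]

```text
t: 22.3
eef_pos: [426.1, -267.0, 22.6]
tcp_rot: [-3.141, 0.0, 3.062]
ft_force: [0.5, -0.0, 0.3]
opening: 0.632
grip_force: 0.0
```

Call:
jog_arm:
  motion:
    - [[0,0,0],0]
    - [[0,0,0],0]
    - [[0,0,0],0]
    - [[0,0,0],0]
    - [[0,0,0],0]
  grip: 1

```text
t: 22.8
eef_pos: [425.9, -267.3, 22.4]
tcp_rot: [-3.141, 0.0, 3.062]
ft_force: [-0.6, -1.1, -1.3]
opening: 0.268
grip_force: 30.5
```

Call:
jog_arm:
  motion:
    - [[0,0,-30],0]
    - [[0,0,-70],0]
    - [[0,0,-115],0]
    - [[0,0,-150],0]
    - [[0,0,-165],0]

```text
t: 23.3
eef_pos: [426.5, -267.7, 190.6]
tcp_rot: [-3.139, 0.004, 3.062]
ft_force: [0.1, -0.1, -1.6]
opening: 0.268
grip_force: 30.0
```

```bash
python3 - <<'E'
from h import *
to(520.2,93.3,30,3.062)
E
```

```text
pos [ 426.5 -267.7  190.6] yaw 3.062 -> shift [-64.1 367.7 159.9] turn -0.0 t 23.3
```

Call:
jog_arm:
  motion:
    - [[-6,35,0],0]
    - [[-13,75,0],0]
    - [[-20,115,0],0]
    - [[-27,155,0],0]
    - [[-34,195,0],0]

```text
t: 23.8
eef_pos: [475.3, -73.9, 187.3]
tcp_rot: [-3.142, -0.0, 3.061]
ft_force: [0.1, -1.8, -1.2]
opening: 0.269
grip_force: 30.0
```

Call:
jog_arm:
  motion:
    - [[-7,40,0],0]
    - [[-14,80,0],0]
    - [[-21,120,0],0]
    - [[-27,155,0],0]
    - [[-30,173,0],0]

```text
t: 24.3
eef_pos: [519.1, 97.0, 187.1]
tcp_rot: [3.141, -0.0, 3.064]
ft_force: [0.3, -0.5, -0.4]
opening: 0.271
grip_force: 30.0
```

Call:
jog_arm:
  motion:
    - [[0,0,30],0]
    - [[0,0,60],0]
    - [[0,0,90],0]
    - [[0,0,115],0]
    - [[0,0,130],0]

```text
t: 24.8
eef_pos: [518.1, 94.5, 55.4]
tcp_rot: [-3.141, -0.002, 3.062]
ft_force: [-0.2, 1.1, -0.8]
opening: 0.269
grip_force: 30.0
```

Call:
jog_arm:
  motion:
    - [[0,0,8],0]
    - [[0,0,16],0]
    - [[0,0,22],0]
    - [[0,0,26],0]
    - [[0,0,26],0]

```text
t: 25.3
eef_pos: [519.0, 94.5, 31.2]
tcp_rot: [-3.141, -0.0, 3.062]
ft_force: [0.5, -0.4, -0.3]
opening: 0.269
grip_force: 30.0
```

Call:
jog_arm:
  motion:
    - [[0,0,2],0]
    - [[0,0,2],0]
    - [[0,0,2],0]
    - [[0,0,2],0]
    - [[0,0,2],0]
  grip: 0.5

```text
t: 25.8
eef_pos: [519.1, 94.5, 29.5]
tcp_rot: [-3.142, 0.0, 3.062]
ft_force: [0.3, 0.7, 1.6]
opening: 0.497
grip_force: 0.0
```

Call:
jog_arm:
  motion:
    - [[0,0,-20],0]
    - [[0,0,-60],0]
    - [[0,0,-110],0]
    - [[0,0,-155],0]
    - [[0,0,-200],0]

```text
t: 26.3
eef_pos: [518.7, 94.5, 231.5]
tcp_rot: [-3.142, 0.0, 3.062]
ft_force: [-0.1, 0.3, -0.4]
opening: 0.496
grip_force: 0.0
```

Call:
jog_arm:
  motion:
    - [[0,0,-40],0.1]
    - [[0,0,-80],0.2]
    - [[0,0,-115],0.32]
    - [[0,0,-130],0.46]
    - [[0,0,-130],0.6]

```text
t: 26.8
eef_pos: [519.4, 94.6, 362.0]
tcp_rot: [3.139, 0.003, 2.456]
ft_force: [-0.6, -0.0, -1.2]
opening: 0.501
grip_force: 0.0
```

Call:
jog_arm:
  motion:
    - [[0,0,0],0.14]
    - [[0,0,0],0.28]
    - [[0,0,0],0.42]
    - [[0,0,0],0.56]
    - [[0,0,0],0.7]

```text
t: 27.3
eef_pos: [518.9, 94.5, 359.3]
tcp_rot: [-3.142, 0.0, 1.756]
ft_force: [-0.4, 0.7, 0.9]
opening: 0.501
grip_force: 0.0
```

```bash
python3 - <<'E'
from h import *
to(661.5,99.5,360,1.492)
W=read_camera("wrist");cv2.imwrite("pics/w6.png",W["img"])
for r in cut_out("stamp_1",W): print(round(r["p"],2),cen(r).round(),onz(W,*cen(r),20).round())
print([(round(r["p"],2),np.array(r["box"]).round()) for r in cut_out("lid_bar",W)])
E
```

```text
pos [518.9  94.5 359.3] yaw 1.756 -> shift [-21.4 141.1  -0.7] turn 0.264 t 27.3
0.93 [317. 193.] [519.  95.  20.]
0.71 [359. 179.] [576. 126.  20.]
[(0.6, array([382., 112., 548., 316.]))]
```

Call:
jog_arm:
  motion:
    - [[-5,35,0],0.13]
    - [[-10,70,0],0.264]
    - [[-16,105,0],0.264]
    - [[-21,135,0],0.264]
    - [[-21,141,0],0.264]
  grip: 0.58

```text
t: 27.95
eef_pos: [663.6, 100.4, 357.7]
tcp_rot: [-3.14, 0.0, 1.502]
ft_force: [-0.4, 0.0, -1.0]
opening: 0.421
grip_force: 0.0
```

Call:
jog_arm:
  motion:
    - [[0,0,0],0]
    - [[0,0,30],0]
    - [[0,0,60],0]
    - [[0,0,80],0]
    - [[0,0,84],0]

```text
t: 28.45
eef_pos: [659.7, 100.7, 273.7]
tcp_rot: [-3.138, 0.001, 1.5]
ft_force: [-0.7, 0.2, -0.5]
opening: 0.417
grip_force: 0.0
```

Call:
jog_arm:
  motion:
    - [[0,0,0],0]
    - [[0,0,0],0]
    - [[0,0,0],0]
    - [[0,0,0],0]
    - [[0,0,0],0]
  grip: 1

```text
t: 28.95
eef_pos: [661.4, 100.7, 276.2]
tcp_rot: [3.141, -0.0, 1.498]
ft_force: [-1.6, 0.8, 5.1]
opening: 0.116
grip_force: 30.0
```

Call:
jog_arm:
  motion:
    - [[0,0,0],0]
    - [[0,0,0],0]

```text
t: 29.15
eef_pos: [661.4, 100.7, 276.2]
tcp_rot: [3.141, -0.0, 1.498]
ft_force: [-2.7, 0.0, 6.2]
opening: 0.123
grip_force: 30.0
```

Call:
jog_arm:
  motion:
    - [[0,-20,-2],0]
    - [[0,-40,-2],0]
    - [[0,-60,0],0]
    - [[0,-80,4],0]
    - [[0,-100,10],0]

```text
t: 29.65
eef_pos: [562.4, 108.9, 266.5]
tcp_rot: [3.137, -0.002, 1.498]
ft_force: [4.2, 8.0, 1.3]
opening: 0.117
grip_force: 30.0
```

Call:
jog_arm:
  motion:
    - [[0,-18,7],0]
    - [[0,-36,17],0]
    - [[0,-53,28],0]
    - [[0,-68,41],0]
    - [[0,-83,55],0]

```text
t: 30.15
eef_pos: [479.7, 115.2, 210.7]
tcp_rot: [3.137, -0.002, 1.498]
ft_force: [11.9, 9.4, -6.9]
opening: 0.114
grip_force: 30.0
```

Call:
jog_arm:
  motion:
    - [[0,-12,16],0]
    - [[0,-23,33],0]
    - [[0,-33,51],0]
    - [[0,-40,70],0]
    - [[0,-46,89],0]

```text
t: 30.65
eef_pos: [433.5, 118.3, 121.2]
tcp_rot: [3.139, -0.002, 1.497]
ft_force: [5.6, 5.8, 1.2]
opening: 0.121
grip_force: 30.0
```

Call:
jog_arm:
  motion:
    - [[0,-3,15],0]
    - [[0,-4,28],0]
    - [[0,-5,38],0]
    - [[0,-5,41],0]
    - [[0,-5,41],0]

```text
t: 31.15
eef_pos: [428.0, 118.4, 79.8]
tcp_rot: [-3.141, -0.001, 1.497]
ft_force: [-0.6, 9.1, -5.2]
opening: 0.118
grip_force: 30.0
```

Call:
jog_arm:
  motion:
    - [[0,0,2],0]
    - [[0,0,4],0]
    - [[0,0,4],0]

```text
t: 31.45
eef_pos: [428.1, 118.2, 77.9]
tcp_rot: [3.14, -0.001, 1.498]
ft_force: [-9.2, 4.2, 30.7]
opening: 0.12
grip_force: 30.0
```

Call:
jog_arm:
  motion:
    - [[0,0,-2],0]
    - [[0,0,-3],0]
    - [[0,0,-3],0]

```text
t: 31.75
eef_pos: [428.1, 118.2, 79.4]
tcp_rot: [3.142, -0.001, 1.497]
ft_force: [-2.6, 6.2, -0.1]
opening: 0.117
grip_force: 30.0
```

Call:
jog_arm:
  motion:
    - [[0,0,0],0]
    - [[0,0,0],0]
    - [[0,0,0],0]
    - [[0,0,0],0]
    - [[0,0,0],0]
  grip: 0.55

```text
t: 32.25
eef_pos: [428.2, 117.7, 79.3]
tcp_rot: [3.141, 0.0, 1.498]
ft_force: [-0.1, 0.1, 0.8]
opening: 0.438
grip_force: 0.0
```

Call:
jog_arm:
  motion:
    - [[0,0,-30],0]
    - [[0,0,-75],0]
    - [[0,0,-120],0]
    - [[0,0,-165],0]
    - [[0,0,-195],0]

```text
t: 32.75
eef_pos: [428.3, 117.8, 277.4]
tcp_rot: [3.138, -0.0, 1.498]
ft_force: [0.3, 0.3, -0.5]
opening: 0.451
grip_force: 0.0
```

```bash
python3 - <<'E'
from h import *
W=read_camera("wrist");cv2.imwrite("pics/w7.png",W["img"])
for r in cut_out("slot_left",W): print(round(r["p"],2),np.array(r["box"]).round(),onz(W,*cen(r),128).round(1))
to(528,-425,270,1.492)
E
```

```text
0.86 [374. 107. 416. 151.] [501.5 200.8 128. ]
pos [429.3 117.9 278. ] yaw 1.498 -> shift [-534.3  137.9    8.3] turn 0.006 t 32.9
```

Call:
jog_arm:
  motion:
    - [[-45,12,0],0]
    - [[-90,24,0],0]
    - [[-135,36,0],0]
    - [[-180,48,0],0]
    - [[-225,60,0],0]

```text
t: 33.35
eef_pos: [471.2, -112.9, 273.5]
tcp_rot: [-3.141, -0.0, 1.498]
ft_force: [0.9, -0.2, 0.3]
opening: 0.448
grip_force: 0.0
```

Call:
jog_arm:
  motion:
    - [[-45,12,0],0]
    - [[-90,24,0],0]
    - [[-135,36,0],0]
    - [[-180,48,0],0]
    - [[-225,60,0],0]

```text
t: 33.85
eef_pos: [514.7, -341.7, 273.1]
tcp_rot: [-3.14, -0.001, 1.497]
ft_force: [-0.1, 0.4, 0.4]
opening: 0.451
grip_force: 0.0
```

Call:
jog_arm:
  motion:
    - [[-40,10,0],0]
    - [[-70,18,0],0]
    - [[-81,20,0],0]
    - [[-81,20,0],0]
  grip: 0.2

```text
t: 34.25
eef_pos: [528.5, -422.8, 272.6]
tcp_rot: [-3.14, -0.001, 1.496]
ft_force: [0.2, 1.0, -0.6]
opening: 0.73
grip_force: 0.0
```

```bash
python3 - <<'E'
from h import *
to(530,-436,270,1.492)
W=read_camera("wrist");cv2.imwrite("pics/w8.png",W["img"])
for k in("screwdriver","stand"):
  for r in cut_out(k,W): print(k,round(r["p"],2),np.array(r["box"]).round(),cen(r))
c=W["img"]; a=cv2.imread("pics/w7.png")
m=np.zeros((600,800,3),np.uint8)
m[:,:400]=cv2.resize(c[100:400,200:400],(400,600),interpolation=cv2.INTER_CUBIC)
m[:300,400:]=cv2.resize(a[40:190,340:540],(400,300),interpolation=cv2.INTER_CUBIC)
m[300:,400:]=cv2.resize(a[200:350,340:540],(400,300),interpolation=cv2.INTER_CUBIC)
cv2.imwrite("pics/m4.png",np.clip(m*1.7,0,255).astype(np.uint8))
E
```

```text
pos [ 528.5 -422.8  272.6] yaw 1.496 -> shift [-13.    2.4   2.6] turn 0.004 t 34.2
screwdriver 0.64 [297. 209. 347. 278.] [322.62663496 242.11058264]
stand 0.81 [271. 168. 370. 274.] [319.26911977 211.61880712]
```

View pics/m4.png

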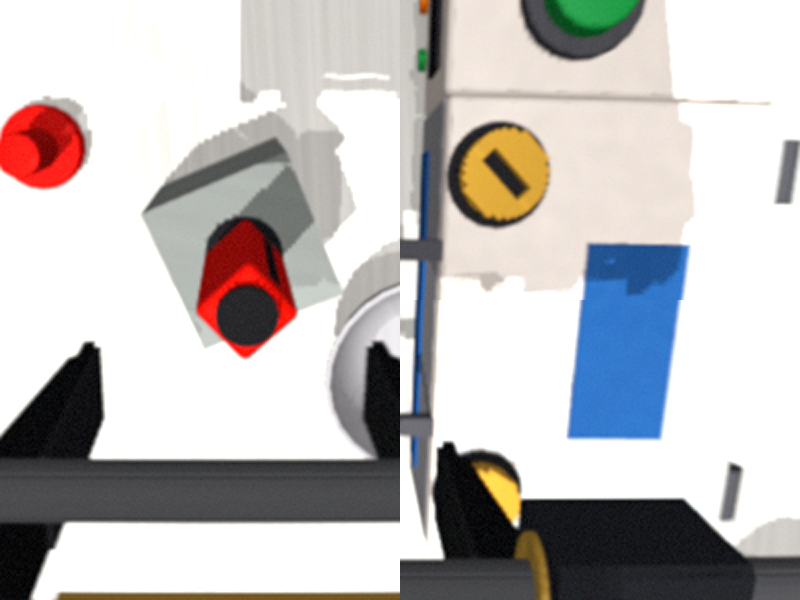

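```bash
python3 - <<'E'
from h import *
W=read_camera("wrist")
print("top",onz(W,323.5,257,196).round(1))
# collar centre approx m4 (245,245)->visible ; base
for q in((297,312),(197,306),(246,358)): print(onz(W,200+q[0]/2,100+q[1]/2,196).round(1))
# stand top corners: m4 left(143,213) bottom(205,347) right(341,292) top(290,165)
P=[onz(W,200+q[0]/2,100+q[1]/2,100) for q in((143,213),(205,347),(341,292),(290,165))]
print(np.round(P,1).tolist(),np.mean(P,0))
to(530,-436,270,2.25)
E
```

```text
top [ 533.4 -431.9  196. ]
[ 552.7 -432.5  196. ]
[ 514.5 -427.3  196. ]
[ 531.8 -450.1  196. ]
[[483.9, -406.8, 100.0], [509.4, -481.7, 100.0], [583.2, -456.0, 100.0], [559.7, -387.8, 100.0]] [ 534.05038901 -433.05402638  100.        ]
pos [ 529.1 -420.7  274.6] yaw 1.499 -> shift [-15.2   2.    4.6] turn -0.751 t 34.5
```

Call:
jog_arm:
  motion:
    - [[-4,2,0],-0.15]
    - [[-8,4,0],-0.3]
    - [[-11,5,0],-0.45]
    - [[-11,5,0],-0.6]
    - [[-11,5,0],-0.744]

```text
t: 34.95
eef_pos: [533.4, -432.2, 274.8]
tcp_rot: [3.142, 0.0, 2.249]
ft_force: [-0.7, 0.5, 0.5]
opening: 0.8
grip_force: 0.0
```

Call:
jog_arm:
  motion:
    - [[0,0,25],0]
    - [[0,0,55],0]
    - [[0,0,85],0]
    - [[0,0,110],0]
    - [[0,0,120],0]

```text
t: 35.45
eef_pos: [532.8, -431.7, 152.4]
tcp_rot: [-3.141, -0.003, 2.243]
ft_force: [-0.3, -0.1, 0.6]
opening: 0.804
grip_force: 0.0
```

Call:
jog_arm:
  motion:
    - [[0,0,0],0]
    - [[0,0,0],0]
    - [[0,0,0],0]
    - [[0,0,0],0]
    - [[0,0,0],0]
  grip: 1

```text
t: 35.95
eef_pos: [533.3, -433.5, 155.1]
tcp_rot: [3.141, 0.001, 2.242]
ft_force: [0.2, -0.4, -0.8]
opening: 0.437
grip_force: 0.0
```

Call:
jog_arm:
  motion:
    - [[0,0,0],0]
    - [[0,0,0],0]

```text
t: 36.15
eef_pos: [533.2, -433.5, 154.6]
tcp_rot: [3.142, 0.0, 2.242]
ft_force: [-0.5, 0.2, 0.7]
opening: 0.313
grip_force: 30.0
```

```bash
python3 - <<'E'
from h import *
s=state();print(s["opening"],s["grip_force"],s["ft_force"],s["moment"],s["eef_pos"],s["tcp_rot"])
E
```

```text
0.31342529336004393 29.98925507068634 [-0.53617536  0.20411112  0.68604031] [ 0.10261906 -0.06072209  0.0238466 ] [ 533.19465274 -433.45252464  154.57170811] [3.14157851e+00 3.62862618e-04 2.24172366e+00]
```

Call:
jog_arm:
  motion:
    - [[0,0,-25],0]
    - [[0,0,-60],0]
    - [[0,0,-100],0]
    - [[0,0,-140],0]
    - [[0,0,-160],0]

```text
t: 36.65
eef_pos: [533.5, -433.7, 318.1]
tcp_rot: [3.141, 0.004, 2.242]
ft_force: [-0.3, -0.1, -1.7]
opening: 0.316
grip_force: 30.0
```

Call:
jog_arm:
  motion:
    - [[26,17,0],-0.12]
    - [[52,34,0],-0.24]
    - [[78,50,0],-0.36]
    - [[104,67,0],-0.48]
    - [[130,84,0],-0.6]

```text
t: 37.15
eef_pos: [517.7, -278.1, 314.1]
tcp_rot: [3.141, -0.0, 2.847]
ft_force: [0.2, 0.4, -1.1]
opening: 0.315
grip_force: 30.0
```

Call:
jog_arm:
  motion:
    - [[12,29,0],-0.12]
    - [[24,57,0],-0.24]
    - [[36,86,0],-0.36]
    - [[48,114,0],-0.48]
    - [[60,143,0],-0.6]

```text
t: 37.65
eef_pos: [502.6, -123.8, 314.2]
tcp_rot: [3.141, -0.0, -2.837]
ft_force: [1.1, -0.0, -1.5]
opening: 0.315
grip_force: 30.0
```

Call:
jog_arm:
  motion:
    - [[-6,34,0],-0.12]
    - [[-13,68,0],-0.24]
    - [[-20,100,0],-0.36]
    - [[-27,130,0],-0.46]
    - [[-31,151,0],-0.5]

```text
t: 38.15
eef_pos: [487.5, 30.1, 314.3]
tcp_rot: [3.141, -0.0, -2.337]
ft_force: [0.1, 0.3, -1.6]
opening: 0.315
grip_force: 30.0
```

Call:
jog_arm:
  motion:
    - [[0,0,8],0]
    - [[0,0,15],0]
    - [[0,0,15],0]

```text
t: 38.45
eef_pos: [487.6, 27.7, 298.1]
tcp_rot: [3.14, -0.002, -2.343]
ft_force: [-1.2, 0.2, -2.5]
opening: 0.318
grip_force: 30.0
```

```bash
python3 - <<'E'
from h import *
to(488,28.6,292,4.01);s=state();print(s["opening"],s["joints"])
W=read_camera("wrist");S=read_camera("scene");T=read_camera("top")
for n,c in(("w",W),("s",S),("t",T)):
  cv2.imwrite(f"pics/{n}9.png",c["img"])
  for r in cut_out("slot_right",c): print(n,round(r["p"],2),np.array(r["box"]).round(),cen(r),onz(c,*cen(r),131).round(1))
p=proj(W,[488,28.6,131]).astype(int);print(p); e=s["eef_pos"];print("tip",proj(W,[e[0],e[1],e[2]-139.6]),proj(S,[488,28.6,131]),proj(S,[e[0],e[1],e[2]-139.6]))
m=np.zeros((600,800,3),np.uint8)
x,y=np.clip(p-[100,75],0,[440,330]); m[:]=cv2.resize(W["img"][y:y+150,x:x+200],(800,600),interpolation=cv2.INTER_CUBIC); print(x,y)
cv2.imwrite("pics/m5.png",np.clip(m*1.7,0,255).astype(np.uint8))
E
```

```text
pos [487.6  27.7 298.1] yaw -2.343 -> shift [-0.9  0.3  6.1] turn -0.07 t 38.5
0.3180721930157161 [-7.83833409e-02  2.03644596e-01  1.74628475e+00 -3.01110562e-04
  1.19374620e+00 -2.44793025e+00]
w 0.9 [300. 202. 340. 234.] [318.95663601 214.35348226] [482.   25.9 131. ]
s 0.77 [372. 215. 393. 231.] [383.04597701 224.37164751] [494.9  34.8 131. ]
t 0.63 [343. 172. 379. 216.] [357.68547009 193.64957265] [ 684.1 -122.   131. ]
[316 220]
tip [316.23936985 225.85443358] [381.84297618 221.2925541 ] [382.3775053  210.87712417]
216 145
```

View pics/m5.png

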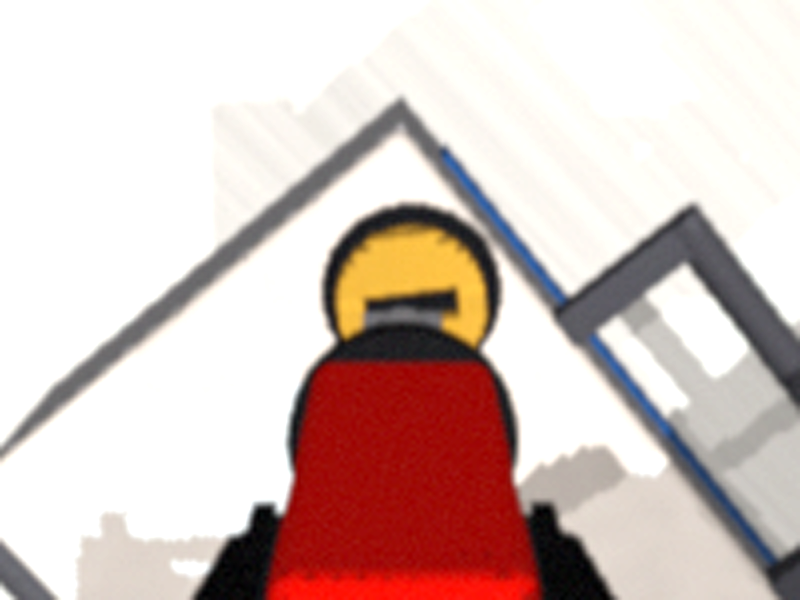

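```bash
python3 - <<'E'
from h import *
W=read_camera("wrist"); s=state(); M=R.from_euler("xyz",s["tcp_rot"]).as_matrix()
a=onz(W,319,221.2,131);b=onz(W,316.9,223.3,s["eef_pos"][2]-139.6)
print(a,b,s["eef_pos"],M.T@(a-b),M.T@(b-s["eef_pos"]))
g=W["img"][190:240,296:342].astype(int).sum(2)
print(g[8:40:1,20:].shape); 
for y in range(22,34): print(y+190,g[y,::2].tolist())
E
```

```text
[488.01494182  31.42420822 131.        ] [486.33104187  26.63888441 159.87282275] [488.09974079  28.07347715 299.47282275] [-4.60115367  2.13690847 28.87278552] [  2.27964646   0.30974621 139.59961899]
(32, 26)
212 [450, 138, 65, 211, 302, 301, 302, 304, 301, 304, 306, 307, 304, 305, 306, 305, 305, 308, 308, 296, 231, 57, 158]
213 [445, 83, 87, 247, 301, 302, 301, 300, 302, 304, 302, 302, 296, 304, 302, 307, 307, 305, 307, 305, 266, 58, 129]
214 [442, 71, 95, 282, 299, 298, 301, 304, 303, 305, 303, 306, 299, 308, 310, 306, 301, 299, 310, 313, 284, 82, 92]
215 [445, 59, 119, 290, 301, 301, 303, 308, 304, 305, 306, 307, 300, 292, 292, 284, 252, 259, 316, 315, 298, 106, 89]
216 [442, 64, 153, 293, 300, 300, 300, 302, 290, 290, 295, 284, 252, 231, 211, 204, 164, 201, 318, 317, 302, 129, 82]
217 [446, 64, 165, 304, 300, 298, 289, 281, 237, 226, 212, 196, 167, 133, 112, 94, 76, 173, 313, 311, 298, 126, 83]
218 [444, 59, 170, 303, 306, 296, 213, 192, 139, 125, 109, 91, 79, 60, 64, 59, 57, 148, 301, 307, 296, 132, 86]
219 [448, 71, 170, 314, 311, 296, 136, 86, 72, 63, 61, 56, 63, 57, 55, 61, 54, 126, 293, 302, 300, 148, 91]
220 [450, 111, 175, 317, 309, 296, 124, 58, 59, 55, 66, 59, 51, 65, 58, 65, 68, 124, 294, 302, 309, 166, 104]
221 [451, 130, 156, 304, 305, 298, 128, 64, 64, 94, 112, 97, 69, 86, 97, 110, 116, 150, 291, 305, 307, 162, 140]
222 [463, 181, 133, 295, 301, 293, 155, 110, 110, 168, 176, 173, 129, 148, 165, 166, 168, 197, 294, 305, 306, 160, 204]
223 [474, 248, 118, 290, 301, 285, 193, 177, 170, 205, 210, 207, 185, 196, 200, 212, 234, 252, 301, 307, 307, 159, 260]
```

Call:
jog_arm:
  motion:
    - [[-2,1,6],-0.04]
    - [[-4.6,2.1,12],-0.08]
    - [[-4.6,2.1,18],-0.08]
    - [[-4.6,2.1,24],-0.08]
    - [[-4.6,2.1,24],-0.08]

```text
t: 39.3
eef_pos: [489.4, 33.1, 274.6]
tcp_rot: [3.141, -0.001, -2.262]
ft_force: [0.7, -0.1, -1.7]
opening: 0.315
grip_force: 30.0
```

```bash
python3 - <<'E'
from h import *
W=read_camera("wrist"); s=state(); print(s["eef_pos"],s["tcp_rot"][2],s["ft_force"])
i=W["img"][180:255,266:366]; m=cv2.resize(i,(800,600),interpolation=cv2.INTER_CUBIC)
cv2.imwrite("pics/m6.png",np.clip(m*1.7,0,255).astype(np.uint8))
E
```

```text
[489.56166924  33.09719901 275.02769453] -2.262175355464043 [ 0.66292336  0.29333972 -1.03590678]
```

View pics/m6.png

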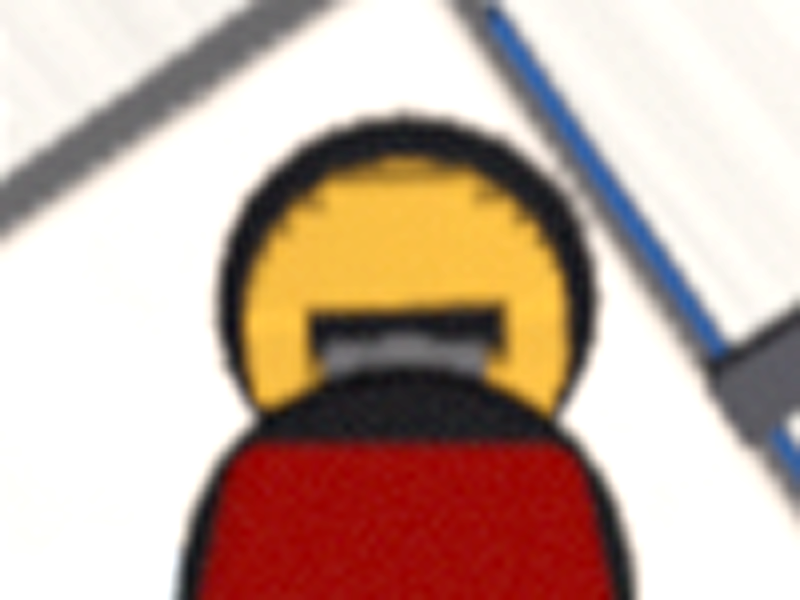

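Call:
jog_arm:
  motion:
    - [[-0.7,0,1],-0.04]
    - [[-0.7,0,3],-0.04]
    - [[-0.7,0,4],-0.04]
    - [[-0.7,0,5],-0.04]
    - [[-0.7,0,6],-0.04]

```text
t: 39.85
eef_pos: [490.1, 33.7, 269.3]
tcp_rot: [-3.141, -0.0, -2.222]
ft_force: [1.4, -0.4, -1.3]
opening: 0.314
grip_force: 30.0
```

Call:
jog_arm:
  motion:
    - [[0,0,1],0]
    - [[0,0,2],0]
    - [[0,0,2],0]

```text
t: 40.15
eef_pos: [490.2, 33.7, 267.7]
tcp_rot: [-3.141, 0.0, -2.221]
ft_force: [-1.2, -0.2, 3.0]
opening: 0.313
grip_force: 30.0
```

Call:
jog_arm:
  motion:
    - [[0,0,1],0]
    - [[0,0,2],0]
    - [[0,0,3],0]
    - [[0,0,3],0]

```text
t: 40.55
eef_pos: [490.7, 33.8, 266.4]
tcp_rot: [-3.139, 0.002, -2.221]
ft_force: [-3.7, 0.9, 21.0]
opening: 0.317
grip_force: 30.0
```

```bash
python3 - <<'E'
from h import *
W=read_camera("wrist"); s=state(); print(s["eef_pos"],s["ft_force"],s["moment"])
g=W["img"][205:245,290:346].astype(int).sum(2)
for y in range(2,36): print(y+205,g[y,::2].tolist())
E
```

```text
[490.71294214  33.73430972 266.42768634] [-4.19991457  0.65264315 20.47163036] [ 0.26989177  1.22457792 -0.03436537]
207 [469, 468, 460, 228, 49, 71, 169, 258, 299, 302, 301, 304, 304, 304, 303, 300, 304, 303, 302, 305, 309, 241, 169, 66, 55, 208, 305, 201]
208 [469, 468, 448, 143, 62, 105, 237, 278, 297, 301, 300, 300, 302, 302, 302, 302, 306, 303, 304, 305, 305, 271, 241, 102, 56, 138, 351, 208]
209 [466, 469, 433, 84, 65, 138, 279, 297, 299, 298, 300, 301, 304, 302, 304, 305, 302, 302, 306, 303, 305, 295, 282, 133, 48, 99, 393, 237]
210 [466, 469, 392, 58, 54, 179, 292, 299, 298, 302, 300, 301, 300, 305, 307, 304, 303, 309, 305, 304, 307, 303, 295, 175, 57, 81, 403, 307]
211 [469, 469, 317, 51, 69, 230, 295, 299, 298, 301, 303, 302, 301, 304, 304, 305, 301, 307, 303, 306, 306, 309, 300, 239, 66, 70, 362, 372]
212 [468, 472, 267, 46, 91, 265, 299, 299, 301, 302, 302, 301, 301, 303, 304, 304, 303, 302, 302, 306, 305, 303, 303, 275, 79, 53, 307, 418]
213 [469, 472, 248, 46, 127, 286, 299, 299, 299, 298, 301, 299, 300, 302, 304, 304, 301, 302, 305, 301, 302, 307, 309, 290, 108, 55, 26
[... 2978 characters left out ...]
44, 472, 469]
236 [475, 463, 252, 78, 99, 104, 100, 100, 108, 97, 96, 104, 99, 95, 93, 108, 102, 108, 103, 105, 103, 103, 95, 90, 101, 369, 472, 469]
237 [478, 438, 139, 79, 104, 107, 97, 96, 109, 96, 100, 97, 100, 100, 98, 111, 107, 110, 103, 107, 108, 105, 103, 108, 95, 240, 458, 472]
238 [473, 361, 69, 93, 96, 99, 100, 105, 101, 105, 100, 92, 112, 98, 105, 108, 100, 99, 105, 101, 104, 108, 100, 97, 92, 126, 439, 472]
239 [464, 250, 68, 106, 102, 111, 105, 105, 104, 101, 109, 101, 106, 112, 110, 105, 116, 103, 108, 98, 108, 97, 108, 101, 101, 82, 376, 474]
240 [445, 137, 75, 103, 102, 101, 105, 100, 91, 100, 100, 103, 100, 95, 96, 113, 102, 104, 99, 100, 98, 101, 96, 107, 97, 70, 297, 475]
```

Call:
jog_arm:
  motion:
    - [[0,0,-3],0]
    - [[1,1.3,-4],0]
    - [[1,1.3,-4],0]

```text
t: 40.9
eef_pos: [488.3, 33.7, 268.1]
tcp_rot: [3.141, -0.0, -2.221]
ft_force: [0.4, 0.2, -2.3]
opening: 0.315
grip_force: 30.0
```

Call:
jog_arm:
  motion:
    - [[0,0,1],0]
    - [[0,0,2],0]
    - [[0,0,3],0]
    - [[0,0,4],0]
    - [[0,0,4],0]

```text
t: 41.4
eef_pos: [488.4, 33.7, 264.1]
tcp_rot: [3.141, -0.0, -2.221]
ft_force: [-0.3, -0.6, -1.6]
opening: 0.315
grip_force: 30.0
```

Call:
jog_arm:
  motion:
    - [[0,0,1],0]
    - [[0,0,2],0]
    - [[0,0,3],0]
    - [[0,0,3],0]

```text
t: 41.8
eef_pos: [488.4, 33.7, 261.1]
tcp_rot: [3.141, -0.0, -2.221]
ft_force: [0.5, -0.1, -2.2]
opening: 0.317
grip_force: 30.0
```

Call:
jog_arm:
  motion:
    - [[0,-0.2,0.5],0.14]
    - [[0.1,-0.5,0.9],0.28]
    - [[0.2,-0.7,1.3],0.42]
    - [[0.4,-0.9,1.7],0.56]
    - [[0.5,-1.1,2.0],0.7]

```text
t: 42.3
eef_pos: [488.7, 32.7, 259.6]
tcp_rot: [3.142, -0.001, -2.927]
ft_force: [-1.9, 0.8, 2.4]
opening: 0.316
grip_force: 30.0
```

```bash
cat >> h.py <<'E'
def ft():
    s=state(); M=R.from_euler("xyz",s["tcp_rot"]).as_matrix(); print("pos",s["eef_pos"].round(1) if hasattr(s["eef_pos"],"round") else s["eef_pos"],"yaw",round(s["tcp_rot"][2],3),"F_tool",(M.T@np.array(s["ft_force"])).round(1),"M_tool",(M.T@np.array(s["moment"])).round(2),"q6",round(s["joints"][5],2),"open",round(s["opening"],3),"t",s["t"])
E
python3 -c "
from h import *
ft()
W=read_camera('wrist'); g=W['img'][205:245,290:346].astype(int).sum(2)
for y in range(2,34,2): print(y+205,g[y,::2].tolist())
"
```

```text
pos [488.7  32.7 259.6] yaw -2.927 F_tool [ 1.7  1.2 -2.4] M_tool [-0.43  0.43 -0.08] q6 -1.85 open 0.316 t 42.3
207 [495, 493, 459, 190, 56, 76, 139, 182, 209, 258, 284, 297, 310, 313, 314, 273, 283, 287, 178, 137, 67, 55, 120, 396, 487, 484, 485, 485]
209 [492, 482, 268, 54, 61, 138, 271, 292, 310, 315, 312, 318, 313, 314, 314, 309, 318, 314, 287, 280, 143, 51, 55, 214, 463, 483, 481, 487]
211 [490, 451, 85, 60, 114, 203, 303, 307, 313, 312, 314, 314, 310, 311, 312, 306, 316, 314, 318, 310, 239, 130, 60, 64, 327, 489, 486, 488]
213 [486, 323, 57, 85, 235, 279, 307, 311, 312, 312, 313, 313, 312, 312, 316, 316, 315, 316, 317, 317, 312, 222, 76, 57, 209, 472, 489, 485]
215 [466, 170, 64, 125, 290, 310, 307, 309, 312, 311, 312, 311, 313, 314, 310, 312, 312, 313, 313, 320, 319, 312, 160, 54, 83, 417, 491, 488]
217 [450, 81, 75, 252, 299, 313, 313, 311, 309, 311, 312, 313, 312, 312, 315, 315, 312, 317, 315, 314, 318, 323, 270, 66, 64, 348, 491, 487]
219 [401, 59, 110, 269, 310, 310, 308, 309, 313, 310, 311, 314, 311, 312, 301, 298, 287, 234, 211, 310, 324, 323, 304, 98, 54, 289, 492, 486
[... 517 characters left out ...]
7, 266, 312, 316, 264, 46, 343, 492, 488]
229 [466, 205, 125, 309, 317, 249, 134, 42, 51, 59, 56, 60, 62, 61, 66, 60, 66, 62, 57, 51, 78, 180, 255, 178, 70, 364, 490, 487]
231 [484, 419, 89, 267, 213, 76, 54, 59, 57, 56, 58, 59, 58, 65, 67, 59, 62, 60, 62, 61, 54, 48, 76, 96, 184, 348, 454, 485]
233 [484, 465, 182, 83, 53, 53, 50, 64, 66, 57, 63, 66, 61, 56, 61, 61, 62, 61, 63, 59, 62, 62, 57, 41, 222, 324, 335, 442]
235 [483, 486, 280, 74, 97, 113, 100, 100, 109, 111, 111, 106, 106, 106, 105, 100, 97, 95, 100, 99, 103, 107, 102, 84, 101, 298, 326, 337]
237 [488, 408, 118, 102, 116, 97, 102, 114, 109, 112, 107, 112, 108, 101, 98, 110, 105, 108, 96, 116, 106, 103, 111, 103, 84, 148, 322, 326]
```

Call:
jog_arm:
  motion:
    - [[0,-0.2,0.4],0.14]
    - [[0.1,-0.5,0.7],0.28]
    - [[0.2,-0.7,1.1],0.42]
    - [[0.4,-0.9,1.5],0.56]
    - [[0.5,-1.1,1.8],0.7]

```text
t: 42.85
eef_pos: [489.0, 31.8, 257.8]
tcp_rot: [3.141, 0.0, 2.659]
ft_force: [-0.1, 1.2, 1.1]
opening: 0.313
grip_force: 30.0
```

```bash
python3 -c "
from h import *
ft()"
```

```text
pos [489.   31.8 257.8] yaw 2.659 F_tool [ 0.7  1.  -1.1] M_tool [-0.66  0.23 -0.13] q6 -1.16 open 0.313 t 42.85
```

Call:
jog_arm:
  motion:
    - [[0,-0.2,0.4],0.14]
    - [[0.1,-0.5,0.8],0.28]
    - [[0.2,-0.7,1.1],0.42]
    - [[0.4,-0.9,1.5],0.56]
    - [[0.5,-1.1,1.9],0.7]

```text
t: 43.35
eef_pos: [488.6, 30.9, 255.9]
tcp_rot: [3.14, 0.001, 1.959]
ft_force: [1.0, 1.4, -1.1]
opening: 0.316
grip_force: 30.0
```

```bash
python3 -c "
from h import *
ft()"
```

```text
pos [488.6  30.9 255.9] yaw 1.959 F_tool [1.  1.5 1.1] M_tool [-0.88  0.03 -0.1 ] q6 -0.46 open 0.316 t 43.35
```

Turning steadily; continue in smaller portions.

Call:
jog_arm:
  motion:
    - [[0,-0.2,0.4],0.1]
    - [[0.1,-0.4,0.6],0.2]
    - [[0.1,-0.5,0.9],0.3]
    - [[0.2,-0.6,1.1],0.4]

```text
t: 43.75
eef_pos: [488.2, 30.6, 254.9]
tcp_rot: [3.139, 0.0, 1.561]
ft_force: [2.6, 0.1, -1.8]
opening: 0.313
grip_force: 30.0
```

```bash
python3 -c "
from h import *
ft()"
```

```text
pos [488.2  30.6 254.9] yaw 1.561 F_tool [0.2 2.5 1.9] M_tool [-0.99 -0.07 -0.14] q6 -0.06 open 0.313 t 43.75
```

Call:
jog_arm:
  motion:
    - [[0,-0.2,0.3],0.1]
    - [[0.1,-0.3,0.5],0.2]
    - [[0.1,-0.5,0.8],0.3]

```text
t: 44.05
eef_pos: [487.5, 30.6, 254.5]
tcp_rot: [3.139, 0.0, 1.263]
ft_force: [0.0, -1.0, 7.0]
opening: 0.317
grip_force: 30.5
```

```bash
python3 -c "
from h import *
ft()"
```

```text
pos [487.5  30.6 254.5] yaw 1.263 F_tool [-0.9  0.4 -7. ] M_tool [-0.32 -0.34 -1.11] q6 0.24 open 0.317 t 44.05
```

Call:
jog_arm:
  motion:
    - [[0,0,0],-0.1]
    - [[0,0,-2],-0.1]
    - [[0,0,-8],-0.1]
    - [[0,0,-25],-0.1]
    - [[0,0,-46],-0.1]

```text
t: 44.55
eef_pos: [487.5, 30.4, 299.0]
tcp_rot: [3.141, 0.001, 1.361]
ft_force: [7.9, -3.3, -15.0]
opening: 0.333
grip_force: 30.0
```

Call:
jog_arm:
  motion:
    - [[16,-5,0],-0.14]
    - [[33,-11,0],-0.28]
    - [[49,-16,0],-0.42]
    - [[66,-22,0],-0.56]
    - [[82,-27,0],-0.7]

```text
t: 45.05
eef_pos: [476.9, 117.4, 299.9]
tcp_rot: [-3.141, -0.001, 2.066]
ft_force: [-0.1, -0.7, -1.8]
opening: 0.316
grip_force: 30.0
```

Call:
jog_arm:
  motion:
    - [[16,6,0],-0.14]
    - [[33,13,0],-0.28]
    - [[49,19,0],-0.42]
    - [[66,25,0],-0.56]
    - [[80,31,0],-0.7]

```text
t: 45.55
eef_pos: [466.2, 202.1, 299.7]
tcp_rot: [-3.14, -0.001, 2.767]
ft_force: [-2.3, -7.9, -0.8]
opening: 0.318
grip_force: 30.3
```

Call:
jog_arm:
  motion:
    - [[0,0,0],-0.14]
    - [[0,0,0],-0.28]
    - [[0,0,0],-0.42]
    - [[0,0,0],-0.56]
    - [[0,0,0],-0.7]

```text
t: 46.05
eef_pos: [466.4, 200.8, 299.6]
tcp_rot: [-3.14, -0.003, -2.817]
ft_force: [-1.1, -3.9, -0.9]
opening: 0.337
grip_force: 29.6
```

Call:
jog_arm:
  motion:
    - [[0,0,0],-0.14]
    - [[0,0,0],-0.28]
    - [[0,0,0],-0.42]
    - [[0,0,0],-0.54]
    - [[0,0,0],-0.54]

```text
t: 46.55
eef_pos: [466.8, 201.8, 299.8]
tcp_rot: [3.141, -0.0, -2.281]
ft_force: [0.1, -0.8, -1.8]
opening: 0.321
grip_force: 29.6
```

```bash
python3 -c "
from h import *
ft(); to(502.6,202.6,276,3.80)
W=read_camera('wrist');print([(round(r['p'],2),np.array(r['box']).round()) for r in cut_out('slot_left',W)],proj(W,[501.2,201.5,131]))
S=read_camera('scene')
for k in ('lid_bar','slot_right'): print([(round(r['p'],2),np.array(r['box']).round()) for r in cut_out(k,S)])
"
```

```text
pos [466.8 201.8 299.8] yaw -2.281 F_tool [ 0.6 -0.6  1.8] M_tool [-0.07 -0.17 -0.02] q6 -2.15 open 0.321 t 46.55
pos [466.8 201.8 299.8] yaw -2.281 -> shift [-23.9 -26.7  23.7] turn 0.203 t 46.5
[(0.56, array([261., 232., 303., 269.]))] [290.72773758 239.98328588]
[(0.55, array([331., 207., 476., 318.]))]
[(0.54, array([370., 208., 393., 229.]))]
```

```bash
python3 - <<'E'
from h import *
def blue(i,box):
    h=cv2.cvtColor(i,cv2.COLOR_BGR2HSV); m=(abs(h[...,0].astype(int)-108)<10)&(h[...,1]>130)
    k=np.zeros_like(m);k[box[1]:box[3],box[0]:box[2]]=1;m&=k
    n,l,st,ce=cv2.connectedComponentsWithStats(m.astype(np.uint8)); j=1+np.argmax(st[1:,4]); return st[j].tolist(),ce[j]
def red(i,box):
    h=cv2.cvtColor(i,cv2.COLOR_BGR2HSV); m=((h[...,0]<6)|(h[...,0]>174))&(h[...,1]>170)&(h[...,2]>50)
    k=np.zeros_like(m);k[box[1]:box[3],box[0]:box[2]]=1;m&=k
    n,l,st,ce=cv2.connectedComponentsWithStats(m.astype(np.uint8)); j=1+np.argmax(st[1:,4]); ys,xs=np.nonzero(l==j); P=np.c_[xs,ys]; u=np.linalg.svd(P-P.mean(0),full_matrices=False)[2][0]; return st[j].tolist(),P.mean(0),u
S=read_camera("scene");T=read_camera("top");W=read_camera("wrist")
s0=cv2.imread("pics/scene0.png");t0=cv2.imread("pics/top0.png")
for n,a,b,bx in(("S",s0,S["img"],(340,200,470,310)),("T",t0,T["img"],(200,200,310,300))): print(n,blue(a,bx),blue(b,bx))
e=state()["eef_pos"]
for n,c,bx in(("S",S,(300,60,560,330)),("T",T,(130,200,320,420))):
    try:
        st,ce,u=red(c["img"],bx); print(n,st,ce,u, "pred",proj(c,[e[0],e[1],e[2]-139.6+85+6]),proj(c,[e[0],e[1],e[2]-139.6+85+96]))
    except Exception as x: print(n,x)
st,ce,u=red(W["img"],(200,150,440,420));print("W",st,ce,u)
for n in("s9",):
    i=cv2.imread(f"pics/{n}.png"); print(n,red(i,(300,60,560,330)))
i=cv2.imread("pics/w9.png");print("w9",red(i,(200,150,440,420)))
cv2.imwrite("pics/s10.png",S["img"]);cv2.imwrite("pics/w10.png",W["img"])
E
```

```text
S ([371, 248, 61, 39, 1070], array([401.33457944, 266.93457944])) ([370, 243, 62, 43, 1228], array([400.96824104, 263.78745928]))
T ([220, 237, 53, 27, 1153], array([246.04509974, 250.05117086])) ([219, 235, 54, 26, 1117], array([245.66159355, 247.46374217]))
S [469, 161, 27, 49, 785] [482.77834395 185.98471338] [-0.27026067  0.96278719] pred [476.61559018 198.81441854] [485.29365262 158.83614215]
T attempt to get argmax of an empty sequence
W [284, 250, 67, 80, 3058] [315.36494441 280.99836494] [0.93450463 0.35595097]
s9 ([377, 135, 21, 45, 649], array([387.77966102, 158.2788906 ]), array([-0.1452302 ,  0.98939789]))
w9 ([282, 235, 69, 95, 4209], array([316.29294369, 274.98717035]), array([-0.01221284,  0.99992542]))
```

```bash
cat > fit.py <<'E'
from h import *
from scipy.optimize import minimize
def redm(i):
    h=cv2.cvtColor(i,cv2.COLOR_BGR2HSV); m=((h[...,0]<6)|(h[...,0]>174))&(h[...,1]>150)&(h[...,2]>40); return m
def comp(m,p):
    n,l,st,ce=cv2.connectedComponentsWithStats(m.astype(np.uint8)); d=[np.hypot(*(ce[j]-p))-(0 if st[j][4]>200 else -1e4) for j in range(1,n)]; return l==1+int(np.argmin(d))
C=np.array([[x,y,z] for x in(-15,15) for y in(-15,15) for z in(6,96)],float)
# params in tool frame at pivot (grasp, tool z=-25): tool z down
def corners(q,pos,M,zo):
    dx,dy,a,b,c,dz=q
    P=C.copy(); P=P@R.from_euler("xyz",[0,0,c]).as_matrix().T
    P[:,2]=-(P[:,2]) ; P[:,2]+=zo+dz   # tool z of point: origin lies zo below TCP
    piv=np.array([0,0,-25.]); P=(P-piv)@R.from_euler("xy",[b,a]).as_matrix().T+piv+[dx,dy,0]
    return pos+P@M.T
def mask(c,P):
    q=np.array([proj(c,p) for p in P]).astype(np.float32); m=np.zeros((480,640),np.uint8); cv2.fillConvexPoly(m,np.round(cv2.convexHull(q)*16).astype(np.int32),1,shift=4); return m>0
def run(pos,M,cams,zo=54.6,free=6):
    def f(q):
        e=0;P=corners(q,pos,M,zo)
        for c,m,k in cams:
            h=mask(c,P)&k; e+=1-(h&m).sum()/max(1,((h|m)&k).sum())
        return e+ (q[1]/8)**2*.02+(q[3]/.2)**2*.02
    best=None
    for a0 in(-.15,0,.15):
        s=np.array([[2,0,a0,0,0,0]]+[list(np.array([2,0,a0,0,0,0])+d) for d in np.diag([3,2,.1,.05,.1,5])])
        r=minimize(f,s[0],method="Nelder-Mead",options=dict(initial_simplex=s,maxiter=700,fatol=1e-4))
        if best is None or r.fun<best.fun: best=r
    return best
E
cat > now.py <<'E'
from fit import *
S=read_camera("scene");W=read_camera("wrist");s=state();pos=np.array(s["eef_pos"]);M=R.from_euler("xyz",s["tcp_rot"]).as_matrix()
kW=np.zeros((480,640),bool);kW[:300]=1;kS=np.ones((480,640),bool)
g=pos+M@[0,0,0]
mW=comp(redm(W["img"]),(316,280));mS=comp(redm(S["img"]),proj(S,g))
b=run(pos,M,[(W,mW&kW,kW)]);print("W only",b.x.round(3),round(b.fun,3))
b=run(pos,M,[(W,mW&kW,kW),(S,mS,kS)]);print("both",b.x.round(3),round(b.fun,3))
q=b.x;
E
python3 now.py
python3 - <<'E'
from fit import *
import copy
W=read_camera("wrist");s=state();M=R.from_euler("xyz",s["tcp_rot"]).as_matrix();E=np.eye(4);E[:3,:3]=M;E[:3,3]=s["eef_pos"]
X=np.linalg.inv(E)@np.array(W["extrinsics"]);np.save("X.npy",X);print(X.round(3).tolist())
E0=np.eye(4);E0[:3,:3]=R.from_euler("xyz",[3.141,0,-2.343]).as_matrix();E0[:3,3]=[487.6,27.7,298.1]
V=copy.deepcopy(W);V["extrinsics"]=E0@X
kW=np.zeros((480,640),bool);kW[:300]=1
m=comp(redm(cv2.imread("pics/w9.png")),(316,275)); b=run(E0[:3,3],E0[:3,:3],[(V,m&kW,kW)]);print("w9",b.x.round(3),round(b.fun,3))
S=read_camera("scene");mS=comp(redm(cv2.imread("pics/s9.png")),(388,158));b=run(E0[:3,3],E0[:3,:3],[(V,m&kW,kW),(S,mS,np.ones_like(kW))]);print("w9+s9",b.x.round(3),round(b.fun,3))
E
```

```text
W only [-3.036 -0.931 -0.127  0.034  0.114 12.286] 0.098
both [-2.389 -1.456 -0.126  0.034  0.158  8.685] 0.457
[[0.001, 0.963, 0.271, 76.946], [1.0, -0.001, 0.001, 0.247], [0.001, 0.271, -0.963, -178.429], [0.0, 0.0, 0.0, 1.0]]
w9 [-2.526  0.725  0.019  0.005 -0.043  4.922] 0.032
w9+s9 [-1.0575e+01 -2.8700e+00  1.6800e-01 -1.0000e-02  2.5000e-01  3.6860e+00] 0.325
```

Call:
jog_arm:
  motion:
    - [[0,0,-20],0]
    - [[0,0,-40],0]
    - [[0,0,-60],0]
    - [[0,0,-60],0]

```text
t: 47.55
eef_pos: [467.6, 202.0, 361.8]
tcp_rot: [-3.139, 0.003, -2.282]
ft_force: [0.1, -0.9, -2.2]
opening: 0.32
grip_force: 29.6
```

Call:
jog_arm:
  motion:
    - [[28,-30,0],0.14]
    - [[56,-60,0],0.28]
    - [[84,-90,0],0.42]
    - [[112,-120,0],0.56]
    - [[140,-149,0],0.7]

```text
t: 48.05
eef_pos: [488.3, -3.1, 358.6]
tcp_rot: [3.141, -0.001, -2.987]
ft_force: [0.5, -0.5, -2.1]
opening: 0.316
grip_force: 30.0
```

Call:
jog_arm:
  motion:
    - [[2,-41,0],0.14]
    - [[4,-82,0],0.28]
    - [[7,-123,0],0.42]
    - [[9,-164,0],0.56]
    - [[11,-205,0],0.7]

```text
t: 48.55
eef_pos: [510.1, -207.3, 358.5]
tcp_rot: [-3.142, -0.001, 2.596]
ft_force: [1.2, -0.1, -1.0]
opening: 0.312
grip_force: 30.0
```

Call:
jog_arm:
  motion:
    - [[-25,-33,0],0.14]
    - [[-50,-66,0],0.28]
    - [[-75,-99,0],0.42]
    - [[-100,-132,0],0.56]
    - [[-124,-164,0],0.7]

```text
t: 49.05
eef_pos: [532.3, -411.8, 358.1]
tcp_rot: [-3.141, -0.001, 1.896]
ft_force: [0.9, 0.8, -1.4]
opening: 0.312
grip_force: 30.0
```

Call:
jog_arm:
  motion:
    - [[0,0,0],0]
    - [[0,0,0],0]

```text
t: 49.25
eef_pos: [532.2, -410.6, 357.7]
tcp_rot: [-3.14, -0.002, 1.901]
ft_force: [0.9, 0.3, -1.2]
opening: 0.315
grip_force: 30.0
```

```bash
python3 - <<'E'
exec(open("now.py").read())
ft(); to(531.7,-408.6,270,1.90)
# blue label & stand check
T=read_camera("top")
print([(round(r["p"],2),np.array(r["box"]).round()) for r in cut_out("stand",T)])
E
```

```text
W only [-5.635e+00 -6.340e-01 -1.270e-01  3.000e-03  9.000e-03  1.251e+01] 0.084
both [-1.1810e+00  6.9500e-01 -1.8500e-01  3.0000e-03 -2.0100e-01  1.5358e+01] 0.573
pos [ 532.5 -409.2  359.2] yaw 1.903 F_tool [-0.4 -0.9  1. ] M_tool [-0.15 -0.02 -0.01] q6 -1.09 open 0.316 t 49.35
pos [ 532.5 -409.2  359.2] yaw 1.903 -> shift [ 0.8 -0.5 89.2] turn 0.003 t 49.4
[(0.92, array([467., 247., 521., 297.])), (0.43, array([274., 272., 296., 293.]))]
```

```bash
python3 - <<'E'
from h import *
S=read_camera("scene"); b=cv2.imread("pics/s10.png").astype(int); c=S["img"].astype(int); s=state();e=np.array(s["eef_pos"]);M=R.from_euler("xyz",s["tcp_rot"]).as_matrix()
for nm,t in(("tip tilt",[-25.7,-1,147]),("tip vert",[2,0,147]),("origin tilt",[-25.7+.146*85,-1,62])): print(nm,proj(S,e+M@np.array(t)).round(1))
p=proj(S,e+M@np.array([-20,-1,147])).astype(int)
d=np.abs(b-c).sum(2)
print(p)
for y in range(p[1]-34,p[1]+14,2): print(y,"".join("%4d"%v for v in d[y,p[0]-24:p[0]+26:2]),"|","".join("%4d"%v for v in c[y,p[0]-12:p[0]+14:2].sum(1)))
E
```

```text
tip tilt [182.  134.6]
tip vert [193.7 136.1]
origin tilt [181.1 101.4]
[184 134]
100    1   2   7  16  11  23  66  29 130 154 120  59  42  92 111  17   3   4   9  14   7   4   4   3   2 |   37  68  70  78  83  77  68  24   1  97  34  47  43
102    7   7   4   8   1  21  83 180 228 160  94  77  91 113 103   5   4   6   8  12   4   5   3   2   2 |   12  19  14  28  21  30  23  10   6  41  43  47  23
104    4   2   7   3   1   4   6 197 116  90 101 111  75  85   7  10   8  15  11   2   3   5   4   2   2 |  226  39  15  20  13   6  42  21  41  52  41  46  30
106    2  13   5   5   2   2   3   3   4  60  65  56   6  14  13   4  17   6   6   1   2   1   2   7   3 |  238 140 108 153 160 146  84  47  48  48  24  47 194
108    3   3   5  10   4   4   8   8   9  64  63  67   5  14   9   6  12   2   1   4   3   5   1   7   2 |  103 113 111 155 157 149  49  51  49  37  68 250 375
110    5  11   9   4   2   6   2   7   6  60  80 115   7   4   9   6   4   0   3   1   2   1   1   3   3 |  107 108 110 153 156 145  50  39  40  48 248 405 450
112   19   4   5   9   2   4   2   1   2 104  97 118   9  
[... 2121 characters left out ...]
3   4 |  462 464 457 461 461 469 454 456 451 453 457 463 461
140    6   1   0   2   1   2   5   5   5   4   2   2   3   2   3   2   5   2   2   2   2   1   1   7   1 |  462 462 463 460 459 460 463 463 462 460 461 456 459
142    6   3   2   4   2   4   6   2   1   3   2   5   3   1   2   4   1   6   2   6   2   6   5   1   4 |  474 474 462 461 457 460 459 464 462 467 462 468 459
144    2   2   6   2   0   1   1   1   1   3   6   3   2   0   2   3   2   1   1   6   2   3   4   1   3 |  465 462 466 465 470 463 458 458 462 457 462 468 468
146    1   1   2   1   2   3   2   1   4   3   1   3   4   2   4   1   1   7   2   4   0   5   2   4   6 |  467 464 472 459 457 463 467 460 463 460 462 464 458
```

```bash
python3 - <<'E'
from h import *
S=read_camera("scene")
print("drv top pred",proj(S,[533,-432.3,196]),"obs 185.5,139"); 
a=cv2.imread("pics/scene0.png").astype(int).sum(2)
# stand top face corners predicted
for q in([483.9,-406.8,100],[509.4,-481.7,100],[583.2,-456,100],[559.7,-387.8,100],[533,-432.3,100]): print(proj(S,q).round(1))
o,d=ray(S,180.4,134.7); print("tip @212",(o+d*(212-o[2])/d[2]).round(1)); o,d=ray(S,185.5,139);print("top@196",(o+d*(196-o[2])/d[2]).round(1))
E
```

```text
drv top pred [185.86875709 139.59623578] obs 185.5,139
[214.3 165.9]
[182.8 162. ]
[170.3 182.7]
[200.  186.4]
[192.4 173.9]
tip @212 [ 541.  -437.9  212. ]
top@196 [ 531.6 -434.5  196. ]
```

Call:
jog_arm:
  motion:
    - [[1,-7,25],0]
    - [[1,-7,50],0]
    - [[1,-7,75],0]
    - [[1,-7,97],0]
    - [[1,-7,97],0]

```text
t: 50.05
eef_pos: [524.9, -410.2, 260.2]
tcp_rot: [-3.14, -0.004, 1.903]
ft_force: [1.1, -0.5, -1.3]
opening: 0.316
grip_force: 30.0
```

Call:
jog_arm:
  motion:
    - [[0,0,4],0]
    - [[0,0,8],0]
    - [[0,0,12],0]
    - [[0,0,15],0]
    - [[0,0,15],0]

```text
t: 50.55
eef_pos: [525.5, -411.3, 247.6]
tcp_rot: [-3.141, -0.0, 1.902]
ft_force: [-0.1, 0.5, -1.4]
opening: 0.315
grip_force: 30.0
```

```bash
python3 -c "
from h import *
ft()"
```

```text
pos [ 525.5 -411.3  247.6] yaw 1.902 F_tool [0.5 0.1 1.4] M_tool [-0.1  -0.07 -0.03] q6 -1.09 open 0.315 t 50.55
```

Call:
jog_arm:
  motion:
    - [[0,0,3],0]
    - [[0,0,5],0]
    - [[0,0,8],0]
    - [[0,0,10],0]
    - [[0,0,10],0]

```text
t: 51.05
eef_pos: [525.5, -411.3, 237.3]
tcp_rot: [-3.141, -0.0, 1.902]
ft_force: [0.2, 0.2, -1.7]
opening: 0.313
grip_force: 30.0
```

```bash
python3 -c "
from h import *
ft()"
```

```text
pos [ 525.5 -411.3  237.3] yaw 1.902 F_tool [0.2 0.2 1.7] M_tool [-0.1  -0.04 -0.01] q6 -1.09 open 0.313 t 51.05
```

In the hole (no contact at 90 mm). Continue down.

Call:
jog_arm:
  motion:
    - [[0,0,7],0]
    - [[0,0,14],0]
    - [[-1,0,21],0]
    - [[-1,0,28],0]
    - [[-2,0,34],0]

```text
t: 51.55
eef_pos: [526.1, -413.2, 202.9]
tcp_rot: [-3.141, -0.0, 1.902]
ft_force: [0.7, 0.5, -1.5]
opening: 0.314
grip_force: 30.0
```

```bash
python3 -c "
from h import *
ft()"
```

```text
pos [ 526.1 -413.2  202.9] yaw 1.902 F_tool [0.2 0.8 1.5] M_tool [-0.16 -0.    0.02] q6 -1.1 open 0.314 t 51.55
```

Call:
jog_arm:
  motion:
    - [[-1,0,5],0]
    - [[-2,0,10],0]
    - [[-2,0,15],0]
    - [[-3,0,20],0]
    - [[-3,0,24],0]

```text
t: 52.05
eef_pos: [527.2, -416.2, 179.3]
tcp_rot: [-3.142, 0.0, 1.902]
ft_force: [1.1, -0.4, -2.3]
opening: 0.312
grip_force: 30.0
```

```bash
python3 -c "
from h import *
ft()"
```

```text
pos [ 527.2 -416.2  179.3] yaw 1.902 F_tool [-0.7  0.9  2.3] M_tool [-0.14  0.01 -0.02] q6 -1.1 open 0.312 t 52.05
```

Call:
jog_arm:
  motion:
    - [[-1,0,3],0]
    - [[-1,0,6],0]
    - [[-2,0,9],0]
    - [[-2,0,11],0]
    - [[-2,0,11],0]

```text
t: 52.55
eef_pos: [527.8, -418.0, 168.5]
tcp_rot: [-3.141, -0.0, 1.902]
ft_force: [1.0, -0.2, -1.0]
opening: 0.315
grip_force: 30.0
```

```bash
python3 -c "
from h import *
ft()"
```

```text
pos [ 527.8 -418.   168.5] yaw 1.902 F_tool [-0.5  0.9  1. ] M_tool [-0.14  0.05 -0.  ] q6 -1.1 open 0.315 t 52.55
```

Call:
jog_arm:
  motion:
    - [[0,0,2],0]
    - [[0,0,4],0]
    - [[0,0,4],0]

```text
t: 52.85
eef_pos: [527.8, -418.0, 164.5]
tcp_rot: [-3.141, -0.0, 1.902]
ft_force: [-0.1, 0.4, -2.1]
opening: 0.316
grip_force: 30.0
```

Call:
jog_arm:
  motion:
    - [[0,0,0],0]
    - [[0,0,0],0]
    - [[0,0,0],0]
    - [[0,0,0],0]
    - [[0,0,0],0]
  grip: 0.3

```text
t: 53.35
eef_pos: [527.9, -418.1, 164.8]
tcp_rot: [3.142, 0.0, 1.902]
ft_force: [-0.7, -0.9, -0.3]
opening: 0.669
grip_force: 0.0
```

Call:
jog_arm:
  motion:
    - [[0,0,-25],0]
    - [[0,0,-50],0]
    - [[0,0,-80],0]
    - [[0,0,-110],0]
    - [[0,0,-110],0]

```text
t: 53.85
eef_pos: [528.7, -418.9, 279.3]
tcp_rot: [3.138, 0.006, 1.902]
ft_force: [0.0, 0.3, -0.2]
opening: 0.699
grip_force: 0.0
```

```bash
cat > lid.py <<'E'
from h import *
S=read_camera("scene");T=read_camera("top")
def blue(i,box):
    h=cv2.cvtColor(i,cv2.COLOR_BGR2HSV); m=(abs(h[...,0].astype(int)-108)<10)&(h[...,1]>130)
    k=np.zeros_like(m);k[box[1]:box[3],box[0]:box[2]]=1;m&=k
    n,l,st,ce=cv2.connectedComponentsWithStats(m.astype(np.uint8)); j=1+np.argmax(st[1:,4]); return st[j].tolist(),ce[j].round(2)
print("S",blue(S["img"],(340,200,470,310)),"ref 401.3,266.9  T",blue(T["img"],(200,200,310,300)),"ref 246.0,250.05")
E
python3 lid.py; python3 - <<'E'
from h import *
ft(); S=read_camera("scene"); W=read_camera("wrist"); b=cv2.imread("pics/scene0.png")
for n,i in(("now",S["img"]),("start",b)):
    h=cv2.cvtColor(i,cv2.COLOR_BGR2HSV); m=((h[...,0]<6)|(h[...,0]>174))&(h[...,1]>150)&(h[...,2]>40); m[:,:165]=0;m[:,215:]=0;m[:125]=0;m[190:]=0
    ys,xs=np.nonzero(m); P=np.c_[xs,ys]; u=np.linalg.svd(P-P.mean(0),full_matrices=False)[2][0]; print(n,len(xs),xs.min(),xs.max(),ys.min(),ys.max(),P.mean(0),u)
print([(round(r['p'],2),np.array(r['box']).round(),cen(r)) for r in cut_out('screwdriver',W)])
E
```

```text
S ([370, 243, 62, 43, 1228], array([400.99, 263.78])) ref 401.3,266.9  T ([219, 235, 54, 26, 1116], array([245.67, 247.41])) ref 246.0,250.05
pos [ 527.8 -418.   275. ] yaw 1.902 F_tool [-0.1  0.2 -0.1] M_tool [-0.07 -0.07  0.01] q6 -1.1 open 0.698 t 53.95
now 495 179 199 137 175 [189.64848485 157.21818182] [0.17019802 0.98540988]
start 427 179 197 137 176 [188.63934426 157.37704918] [0.17763373 0.98409667]
[(0.89, array([292., 212., 336., 278.]), array([316.44970414, 246.17202029]))]
```

Call:
jog_arm:
  motion:
    - [[36,6,0],0.1]
    - [[72,11,0],0.2]
    - [[108,17,0],0.3]
    - [[144,22,0],0.41]
    - [[180,28,0],0.41]
  grip: 1

```text
t: 54.6
eef_pos: [495.1, -237.2, 273.7]
tcp_rot: [-3.14, -0.001, 1.488]
ft_force: [0.9, 0.4, -0.6]
opening: 0.336
grip_force: 0.0
```

Call:
jog_arm:
  motion:
    - [[35,-9,0],0]
    - [[70,-18,0],0]
    - [[105,-28,0],0]
    - [[140,-37,0],0]
    - [[176,-46,0],0]

```text
t: 55.1
eef_pos: [463.1, -58.3, 274.0]
tcp_rot: [-3.14, -0.0, 1.491]
ft_force: [1.0, -0.7, -0.9]
opening: 0.005
grip_force: 0.0
```

Call:
jog_arm:
  motion:
    - [[35,-9,0],0]
    - [[70,-18,0],0]
    - [[105,-28,0],0]
    - [[140,-37,0],0]
    - [[176,-46,0],0]

```text
t: 55.6
eef_pos: [431.1, 120.8, 274.0]
tcp_rot: [-3.14, 0.0, 1.492]
ft_force: [0.7, -0.0, 0.1]
opening: 0.003
grip_force: 0.0
```

```bash
python3 - <<'E'
from h import *
to(430.5,118,160,1.492)
W=read_camera("wrist");cv2.imwrite("pics/w11.png",W["img"])
for k in("slot_left","lid_bar"): print(k,[(round(r["p"],2),np.array(r["box"]).round(),cen(r).round(1)) for r in cut_out(k,W)])
h=cv2.cvtColor(W["img"],cv2.COLOR_BGR2HSV)
m=(abs(h[...,0].astype(int)-18)<6)&(h[...,1]>150)&(h[...,2]>70)
n,l,st,ce=cv2.connectedComponentsWithStats(m.astype(np.uint8))
for j in range(1,n):
    if st[j,4]>150: print("brass",st[j],ce[j].round(1))
E
```

```text
pos [431.1 120.8 274. ] yaw 1.492 -> shift [ -2.8  -0.3 114. ] turn -0.0 t 55.6
slot_left [(0.79, array([381., 105., 430., 155.]), array([404.6, 128.5]))]
lid_bar [(0.68, array([313.,  86., 532., 329.]), array([435.1, 201.2]))]
brass [ 381  101   46   49 1421] [402.9 123.8]
brass [ 583  105   57  212 6777] [616.8 212.8]
brass [374 290  33  12 227] [391.3 295.6]
```

Call:
jog_arm:
  motion:
    - [[-2,0,40],0]
    - [[-2,0,80],0]
    - [[-2,0,110],0]
    - [[-2,0,118],0]
    - [[-2,0,122],0]

```text
t: 56.25
eef_pos: [431.8, 116.8, 152.2]
tcp_rot: [-3.14, 0.0, 1.491]
ft_force: [0.1, -0.3, 0.7]
opening: 0.007
grip_force: 0.0
```

Call:
jog_arm:
  motion:
    - [[0,0,6],0]
    - [[0,-1,12],0]
    - [[0,-2,18],0]
    - [[0,-3,24],0]
    - [[0,-4,30],0]

```text
t: 56.75
eef_pos: [427.7, 117.8, 122.4]
tcp_rot: [3.141, 0.0, 1.492]
ft_force: [0.1, 0.7, 0.4]
opening: 0.004
grip_force: 0.1
```

Call:
jog_arm:
  motion:
    - [[0,0,5],0]
    - [[0,0,10],0]
    - [[0,0,13],0]
    - [[0,0,15],0]

```text
t: 57.15
eef_pos: [427.7, 117.8, 107.4]
tcp_rot: [-3.141, 0.0, 1.492]
ft_force: [-1.2, -0.8, 0.4]
opening: 0.002
grip_force: 0.1
```

Call:
jog_arm:
  motion:
    - [[0,0,2],0]
    - [[0,0,4],0]
    - [[0,0,6],0]
    - [[0,0,6],0]

```text
t: 57.55
eef_pos: [427.9, 117.8, 102.6]
tcp_rot: [3.141, -0.0, 1.492]
ft_force: [-3.9, -0.9, 16.6]
opening: -0.0
grip_force: 8.4
```

```bash
python3 lid.py; python3 -c "
from h import *
ft()"
```

```text
S ([371, 249, 61, 38, 1050], array([401.41, 267.23])) ref 401.3,266.9  T ([220, 237, 53, 27, 1155], array([246.12, 250.2 ])) ref 246.0,250.05
pos [427.9 117.8 102.6] yaw 1.492 F_tool [ -1.6  -3.7 -17.2] M_tool [ 0.6  -0.21  0.  ] q6 0.2 open 0.003 t 57.65
```

Call:
jog_arm:
  motion:
    - [[0,0,-30],0]
    - [[-10,0,-75],0]
    - [[-35,0,-115],0]
    - [[-65,0,-150],0]
    - [[-80,0,-158],0]
  grip: 0.3

```text
t: 58.15
eef_pos: [422.2, 36.6, 263.2]
tcp_rot: [3.136, 0.0, 1.491]
ft_force: [1.3, -0.7, 0.6]
opening: 0.367
grip_force: 0.0
```

Call:
jog_arm:
  motion:
    - [[0,0,0],0]
    - [[0,0,0],0]

```text
t: 58.35
eef_pos: [421.2, 38.2, 259.3]
tcp_rot: [-3.141, -0.0, 1.491]
ft_force: [0.5, -0.3, -0.7]
opening: 0.537
grip_force: 0.0
```

```bash
cat > slot.py <<'E'
from h import *
def slots(W,z=128):
    h=cv2.cvtColor(W["img"],cv2.COLOR_BGR2HSV)
    m=((abs(h[...,0].astype(int)-18)<7)&(h[...,1]>150)&(h[...,2]>70)).astype(np.uint8); m[420:]=0
    n,l,st,ce=cv2.connectedComponentsWithStats(m)
    for j in range(1,n):
        x,y,w,hh,a=st[j]
        if a<500 or w>90 or hh>90: continue
        hull=cv2.convexHull(np.argwhere(l==j)[:,::-1].astype(np.int32)); f=np.zeros_like(m); cv2.fillConvexPoly(f,hull,1); f=cv2.erode(f,np.ones((5,5)))
        s=(f>0)&(h[...,2]<65); n2,l2,s2,c2=cv2.connectedComponentsWithStats(s.astype(np.uint8)); 
        if n2<2: continue
        k=1+np.argmax(s2[1:,4]); P=np.argwhere(l2==k)[:,::-1]
        Q=np.array([onz(W,*p,z)[:2] for p in P]); r=cv2.minAreaRect(Q.astype(np.float32)); u=np.linalg.svd(Q-Q.mean(0),full_matrices=False)[2][0]
        hc=onz(W,*(hull[:,0].mean(0)),z)
        print("disc px",ce[j].round(1),"slot ctr",Q.mean(0).round(1),"rect",np.round(r[0],1),np.round(r[1],1),"angle deg",round(np.degrees(np.arctan2(u[1],u[0]))%180,1),len(P))
if __name__=="__main__":
    slots(read_camera("wrist")); ft()
E
python3 slot.py; python3 lid.py
```

```text
disc px [401.2  22.6] slot ctr [501.9 200.6] rect [501.9 200.6] [ 6.6 22.4] angle deg 130.0 260
disc px [388.1 226.1] slot ctr [486.2  32.8] rect [486.3  32.8] [21.4  5.1] angle deg 14.1 131
pos [421.1  38.5 259. ] yaw 1.492 F_tool [ 0.4 -0.1  0.9] M_tool [-0.05 -0.02  0.02] q6 0.01 open 0.579 t 58.4
S ([371, 249, 61, 38, 1047], array([401.38, 267.22])) ref 401.3,266.9  T ([220, 237, 53, 25, 1072], array([245.1 , 249.45])) ref 246.0,250.05
```

Call:
jog_arm:
  motion:
    - [[-35,11,-4],0]
    - [[-70,22,-8],0]
    - [[-105,34,-12],0]
    - [[-140,45,-15],0]
    - [[-154,49,-15],0]
  grip: 0.3

```text
t: 59.0
eef_pos: [458.8, -121.1, 274.1]
tcp_rot: [-3.141, 0.0, 1.491]
ft_force: [-0.2, -0.1, -0.3]
opening: 0.698
grip_force: 0.0
```

Call:
jog_arm:
  motion:
    - [[-35,11,0],0]
    - [[-70,22,0],0]
    - [[-105,34,0],0]
    - [[-140,45,0],0]
    - [[-154,49,0],0]

```text
t: 59.5
eef_pos: [495.4, -278.2, 273.4]
tcp_rot: [-3.14, -0.001, 1.491]
ft_force: [-0.2, 0.8, 0.8]
opening: 0.699
grip_force: 0.0
```

Call:
jog_arm:
  motion:
    - [[-35,11,0],0]
    - [[-70,22,0],0]
    - [[-105,34,0],0]
    - [[-140,45,0],-0.13]
    - [[-154,49,0],-0.26]

```text
t: 60.0
eef_pos: [532.2, -435.3, 273.2]
tcp_rot: [-3.141, -0.001, 1.756]
ft_force: [-0.2, 1.4, -0.2]
opening: 0.701
grip_force: 0.0
```

Call:
jog_arm:
  motion:
    - [[0,0,0],-0.15]
    - [[0,0,0],-0.15]
    - [[0,0,0],-0.15]

```text
t: 60.3
eef_pos: [531.9, -432.9, 274.3]
tcp_rot: [-3.141, -0.001, 1.898]
ft_force: [0.6, -0.4, -0.2]
opening: 0.701
grip_force: 0.0
```

```bash
python3 - <<'E'
from h import *
to(532.5,-432.1,143,1.902)
W=read_camera("wrist")
h=cv2.cvtColor(W["img"],cv2.COLOR_BGR2HSV); m=((h[...,0]<6)|(h[...,0]>174))&(h[...,1]>150)&(h[...,2]>90); m[:,:250]=0;m[:,400:]=0
n,l,st,ce=cv2.connectedComponentsWithStats(m.astype(np.uint8)); j=1+np.argmax(st[1:,4]); P=np.argwhere(l==j)[:,::-1]
print(st[j],ce[j]); 
# bright top ring (top face brighter)
v=np.median(h[...,2][l==j]); b=(l==j)&(h[...,2]>200); ys,xs=np.nonzero(b); print(v,len(xs)); 
if len(xs)>30:
    Q=np.array([onz(W,x,y,196)[:2] for x,y in zip(xs,ys)],np.float32); print(cv2.minAreaRect(Q),cv2.minAreaRect(np.c_[xs,ys].astype(np.float32)))
print([(round(r['p'],2),np.array(r['box']).round()) for r in cut_out('stand',W)])
E
```

```text
pos [ 531.9 -432.9  274.3] yaw 1.898 -> shift [  0.4   0.9 131.3] turn -0.004 t 60.3
[299 223  38  36 535] [317.48224299 237.47476636]
107.0 0
[(0.59, array([279., 170., 359., 256.]))]
```

```bash
python3 - <<'E'
from fit import *
W=read_camera("wrist"); m=redm(W["img"]); 
m[:,:270]=0;m[:,370:]=0;m[:170]=0;m[300:]=0
m=cv2.morphologyEx(m.astype(np.uint8),cv2.MORPH_CLOSE,np.ones((25,25)))>0
P0=np.array([[x,y,z] for x in(-15,15) for y in(-15,15) for z in(106,196)],float)
def f(q):
    P=P0@R.from_euler("z",q[2]).as_matrix().T+[q[0],q[1],0]; h=mask(W,P); return 1-(h&m).sum()/(h|m).sum()
for c0 in (.33,.0,-.3):
    r=minimize(f,[532,-432,c0],method="Nelder-Mead",options=dict(initial_simplex=[[532,-432,c0],[536,-432,c0],[532,-428,c0],[532,-432,c0+.3]])); print(r.x.round(2),round(r.fun,3),m.sum())
E
```

```text
[ 5.3169e+02 -4.2925e+02  3.2000e-01] 0.112 1988
[ 5.3264e+02 -4.3136e+02  3.4000e-01] 0.126 1988
[ 5.3139e+02 -4.3031e+02  3.3000e-01] 0.124 1988
```

Call:
jog_arm:
  motion:
    - [[1,1,30],0]
    - [[1,1,65],0]
    - [[1,1,100],0]
    - [[1,1,122],0]
    - [[1,1,131],0]

```text
t: 60.95
eef_pos: [531.6, -431.9, 141.6]
tcp_rot: [-3.14, -0.003, 1.9]
ft_force: [-0.2, 0.1, 0.3]
opening: 0.701
grip_force: 0.0
```

Call:
jog_arm:
  motion:
    - [[0,0,0],0]
    - [[0,0,0],0]
    - [[0,0,0],0]
    - [[0,0,0],0]
    - [[0,0,0],0]
  grip: 1

```text
t: 61.45
eef_pos: [532.3, -433.0, 144.5]
tcp_rot: [3.141, 0.001, 1.902]
ft_force: [-0.1, -0.1, -0.4]
opening: 0.338
grip_force: 0.0
```

Call:
jog_arm:
  motion:
    - [[0,0,0],0]
    - [[0,0,0],0]
    - [[0,0,0],0]

```text
t: 61.75
eef_pos: [532.3, -433.0, 144.3]
tcp_rot: [3.141, 0.001, 1.902]
ft_force: [-0.8, 0.8, 5.8]
opening: 0.315
grip_force: 30.0
```

```bash
python3 -c "
from h import *
ft()"
```

```text
pos [ 532.3 -433.   144.3] yaw 1.902 F_tool [ 1.  -0.5 -5.8] M_tool [ 0.03  0.15 -0.01] q6 -1.11 open 0.315 t 61.75
```

Call:
jog_arm:
  motion:
    - [[0,0,-20],0]
    - [[0,0,-55],0]
    - [[0,0,-95],0]
    - [[0,0,-140],0]
    - [[0,0,-165],0]

```text
t: 62.25
eef_pos: [532.4, -433.1, 312.3]
tcp_rot: [3.14, 0.003, 1.902]
ft_force: [0.4, 0.4, -2.0]
opening: 0.314
grip_force: 30.0
```

Call:
jog_arm:
  motion:
    - [[30,9,0],-0.1]
    - [[61,18,0],-0.2]
    - [[91,26,0],-0.3]
    - [[122,35,0],-0.4]
    - [[152,44,0],-0.48]

```text
t: 62.75
eef_pos: [523.9, -273.4, 308.3]
tcp_rot: [-3.141, -0.001, 2.386]
ft_force: [0.1, 0.4, -1.2]
opening: 0.313
grip_force: 30.0
```

Call:
jog_arm:
  motion:
    - [[23,22,0],-0.1]
    - [[46,44,0],-0.2]
    - [[69,66,0],-0.3]
    - [[92,88,0],-0.4]
    - [[115,110,0],-0.48]

```text
t: 63.25
eef_pos: [516.3, -114.6, 308.4]
tcp_rot: [-3.142, -0.001, 2.866]
ft_force: [-0.3, -0.1, -1.8]
opening: 0.316
grip_force: 30.0
```

Call:
jog_arm:
  motion:
    - [[10,30,0],-0.1]
    - [[20,60,0],-0.2]
    - [[31,90,0],-0.3]
    - [[41,120,0],-0.4]
    - [[51,150,0],-0.48]

```text
t: 63.75
eef_pos: [508.7, 43.6, 308.4]
tcp_rot: [3.142, -0.001, -2.938]
ft_force: [0.3, 1.1, -2.2]
opening: 0.309
grip_force: 30.0
```

Call:
jog_arm:
  motion:
    - [[-6,40,0],-0.1]
    - [[-12,80,0],-0.2]
    - [[-18,115,0],-0.3]
    - [[-22,145,0],-0.4]
    - [[-24,157,0],-0.48]

```text
t: 64.25
eef_pos: [500.8, 203.3, 308.3]
tcp_rot: [3.141, -0.001, -2.455]
ft_force: [0.5, -0.6, -2.5]
opening: 0.314
grip_force: 30.0
```

Call:
jog_arm:
  motion:
    - [[0,0,12],0]
    - [[0,0,24],0]
    - [[0,0,24],0]

```text
t: 64.55
eef_pos: [500.7, 199.9, 282.3]
tcp_rot: [3.14, -0.004, -2.464]
ft_force: [-0.4, -0.2, -2.0]
opening: 0.318
grip_force: 30.0
```

```bash
cat > tip.py <<'E'
from h import *
import sys
zt=float(sys.argv[1]); zm=float(sys.argv[2]); sx,sy=float(sys.argv[3]),float(sys.argv[4])
W=read_camera("wrist"); s=state(); M=R.from_euler("xyz",s["tcp_rot"]).as_matrix(); e=np.array(s["eef_pos"])
ft()
print("tip pred",proj(W,e+M@[0,0,zt]).round(1),"slot pred",proj(W,[sx,sy,zm]).round(1))
x0,y0=proj(W,[sx,sy,zm]).astype(int)
g=W["img"].astype(int).sum(2)
print("cols",list(range(x0-24,x0+26,2)))
for y in range(y0-18,y0+12): print(y,"".join("%4d"%v for v in g[y,x0-24:x0+26:2]))
E
python3 tip.py 129.3 130.8 501.9 201
```

```text
pos [501.1 200.  283.4] yaw -2.464 F_tool [-0.5 -0.   0.5] M_tool [-0.06 -0.15  0.01] q6 -1.99 open 0.315 t 64.6
tip pred [316.2 229.2] slot pred [316.4 224.9]
cols [292, 294, 296, 298, 300, 302, 304, 306, 308, 310, 312, 314, 316, 318, 320, 322, 324, 326, 328, 330, 332, 334, 336, 338, 340]
206  505 507 476 232  56  70 116 231 297 295 293 294 296 299 300 302 290 196  98  68  66 231 382 256 205
207  504 505 404 124  64  93 169 249 323 322 320 323 321 324 322 326 300 213 172  76  54 158 415 335 216
208  504 505 311  69  67 155 221 253 325 324 324 325 326 326 327 326 304 251 243 102  68  91 378 412 263
209  505 493 213  59  90 240 292 292 324 325 325 323 323 325 325 328 322 305 291 150  69  63 296 458 334
210  506 465 121  65 125 259 322 320 323 325 322 324 326 327 326 324 324 326 312 200 101  57 199 465 406
211  501 394  77  58 184 263 321 325 324 324 318 323 325 325 323 323 326 327 323 268 151  59 112 453 459
212  489 279  51  81 266 296 319 323 324 321 318 325 323 326 324 326 327 325 328 314 187  73  82 406 486
213  489 212  58 114 296 315 315 320 319 323 323 323 325 325 324 327 328 3
[... 1640 characters left out ...]
64 103  44  48  45  46  53  45  48  52 147 207 312 326 306 129 463 506
230  503 437 123 297 322 263 151  81  48  44  51  57  60  60  64  62  48  62 110 231 314 290 217 493 504
231  503 475 175 267 293 161  78  54  56  70  62  65  59  57  69  57  52  46  43 128 236 217 312 506 502
232  502 492 271 192 206  83  50  63  66  54  61  51  68  64  69  75  61  62  29  55 121 118 383 511 502
233  504 503 395  97  91  57  61  61  66  60  60  70  66  64  62  63  74  46  45  23  44  57 383 509 504
234  504 507 438  72  51  53  62  65  60  63  63  62  66  58  65  60  67  43  40  36  30  34 296 489 505
235  505 487 343  58  65  59  67  62  61  63  66  64  63  64  59  63  50  42  34  41  45  29 162 408 504
```

Call:
jog_arm:
  motion:
    - [[-2,-0.5,5],-0.02]
    - [[-4,-1,10],-0.02]
    - [[-5,-1.2,15],-0.02]
    - [[-5,-1.2,19],-0.02]
    - [[-5,-1.2,19],-0.02]

```text
t: 65.1
eef_pos: [505.9, 203.2, 265.1]
tcp_rot: [3.141, -0.001, -2.442]
ft_force: [-0.0, -0.3, -1.2]
opening: 0.315
grip_force: 30.0
```

```bash
python3 tip.py 129.3 130.8 501.9 201
```

```text
pos [506.  203.2 265.4] yaw -2.441 F_tool [0.2 0.3 2.1] M_tool [-0.01 -0.15  0.01] q6 -2.01 open 0.313 t 65.15
tip pred [316.4 228.6] slot pred [317.5 222.4]
cols [293, 295, 297, 299, 301, 303, 305, 307, 309, 311, 313, 315, 317, 319, 321, 323, 325, 327, 329, 331, 333, 335, 337, 339, 341]
204  507 482 211  64  68 172 215 249 325 324 325 324 323 327 329 325 330 252 208 139  63  66 223 424 303
205  506 431 107  72  89 251 290 296 325 323 324 327 324 325 325 330 328 279 271 216  78  59 136 437 382
206  504 345  57  63 135 279 319 318 325 324 326 325 328 325 328 327 326 316 319 258 121  64  81 392 442
207  484 247  64  72 186 278 324 322 324 324 323 327 326 325 326 326 327 325 329 266 185  76  66 315 472
208  434 152  59 116 254 303 323 321 321 324 324 325 323 326 327 325 323 327 330 298 261  98  61 229 479
209  436  91  62 153 299 314 322 323 325 322 321 324 324 325 324 326 327 326 325 323 302 132  61 143 480
210  418  64  75 200 313 326 321 323 322 324 324 322 323 323 324 323 326 326 329 331 315 181  67  95 466
211  352  65  82 260 314 321 323 320 321 321 322 326 326 324 324 325 328 323
[... 1638 characters left out ...]
47 203 156 159 148 145 152 157 181 216 282 317 328 328 331 194 239 496
228  497 303 181 318 322 315 313 224 143  86  88  69  59  73  82 103 175 271 321 328 328 326 185 355 506
229  504 376 130 309 319 295 229 147  73  41  47  41  48  44  44  46  98 185 275 321 332 314 177 454 507
230  505 450 144 299 299 223 119  62  38  56  55  63  55  56  49  50  49  77 180 278 325 298 198 489 505
231  505 493 266 281 239 127  47  57  53  66  57  68  59  68  57  60  49  50  80 182 280 266 250 494 503
232  505 508 385 200 144  53  56  60  64  66  65  57  67  62  63  67  65  60  56  88 188 196 364 504 506
233  505 511 435 117  53  58  59  64  57  66  66  64  63  60  60  67  63  62  42  56  84 152 448 508 506
```

Call:
jog_arm:
  motion:
    - [[1,0,2],0]
    - [[1,0,4],0]
    - [[1,0,6],0]
    - [[1,0,8],0]
    - [[1,0,9],0]

```text
t: 65.65
eef_pos: [505.3, 202.6, 256.5]
tcp_rot: [3.142, -0.0, -2.441]
ft_force: [0.2, 0.7, -1.6]
opening: 0.313
grip_force: 30.0
```

```bash
python3 -c "
from h import *
ft()"
```

```text
pos [505.3 202.6 256.5] yaw -2.441 F_tool [-0.6  0.4  1.6] M_tool [-0.05 -0.21 -0.02] q6 -2.01 open 0.313 t 65.65
```

Inside without contact (tip ≈127). Go down to ~124.

Call:
jog_arm:
  motion:
    - [[0,0,1],0]
    - [[0,0,2],0]
    - [[0,0,3],0]
    - [[0,0,3.5],0]

```text
t: 66.05
eef_pos: [505.3, 202.6, 253.1]
tcp_rot: [-3.142, -0.0, -2.441]
ft_force: [-0.2, -0.4, -1.5]
opening: 0.315
grip_force: 30.0
```

```bash
python3 -c "
from h import *
ft()"
```

```text
pos [505.3 202.6 253.1] yaw -2.441 F_tool [ 0.4 -0.2  1.5] M_tool [-0.02 -0.19 -0.05] q6 -2.01 open 0.315 t 66.05
```

Call:
jog_arm:
  motion:
    - [[0.1,-0.5,0.2],0.14]
    - [[0.2,-0.9,0.4],0.28]
    - [[0.4,-1.4,0.7],0.42]
    - [[0.6,-1.8,1.1],0.56]
    - [[0.9,-2.1,1.5],0.7]

```text
t: 66.55
eef_pos: [505.1, 200.4, 251.5]
tcp_rot: [-3.141, -0.002, 3.136]
ft_force: [-3.5, 1.0, 0.7]
opening: 0.315
grip_force: 30.0
```

```bash
python3 -c "
from h import *
ft()"
```

```text
pos [505.1 200.4 251.5] yaw 3.136 F_tool [ 3.5  1.  -0.7] M_tool [-0.35  0.91 -0.15] q6 -1.31 open 0.315 t 66.55
```

Call:
jog_arm:
  motion:
    - [[0.2,-0.3,0.4],0.14]
    - [[0.4,-0.7,0.8],0.28]
    - [[0.7,-1.0,1.1],0.42]
    - [[0.9,-1.3,1.5],0.56]
    - [[1.2,-1.5,1.9],0.7]

```text
t: 67.05
eef_pos: [504.2, 199.1, 249.7]
tcp_rot: [-3.141, -0.001, 2.436]
ft_force: [-2.4, 0.8, 0.3]
opening: 0.316
grip_force: 30.0
```

```bash
python3 -c "
from h import *
ft()"
```

```text
pos [504.2 199.1 249.7] yaw 2.436 F_tool [ 2.3 -0.9 -0.3] M_tool [ 0.13  0.69 -0.12] q6 -0.61 open 0.316 t 67.05
```

Call:
jog_arm:
  motion:
    - [[0.2,-0.3,0.4],0.14]
    - [[0.4,-0.7,0.8],0.28]
    - [[0.7,-1.0,1.1],0.42]
    - [[0.9,-1.3,1.5],0.56]
    - [[1.1,-1.4,1.7],0.64]

```text
t: 67.55
eef_pos: [502.7, 198.6, 248.0]
tcp_rot: [-3.141, -0.0, 1.797]
ft_force: [-0.8, 0.9, -0.5]
opening: 0.316
grip_force: 30.0
```

```bash
python3 -c "
from h import *
ft()"
```

```text
pos [502.7 198.6 248. ] yaw 1.797 F_tool [ 1.  -0.5  0.5] M_tool [ 0.13  0.19 -0.1 ] q6 0.03 open 0.316 t 67.55
```

Call:
jog_arm:
  motion:
    - [[0.1,-0.3,0.3],0.12]
    - [[0.2,-0.5,0.6],0.24]
    - [[0.3,-0.8,0.9],0.36]

```text
t: 67.85
eef_pos: [502.0, 198.8, 247.2]
tcp_rot: [-3.141, 0.0, 1.437]
ft_force: [-0.8, 1.4, 0.1]
opening: 0.312
grip_force: 30.0
```

```bash
python3 -c "
from h import *
ft()"
```

```text
pos [502.  198.8 247.2] yaw 1.437 F_tool [ 1.3 -1.  -0.1] M_tool [ 0.32  0.14 -0.54] q6 0.39 open 0.312 t 67.85
```

Call:
jog_arm:
  motion:
    - [[0,-0.1,0.1],0.05]
    - [[0,-0.1,0.1],0.05]

```text
t: 68.05
eef_pos: [502.1, 198.8, 247.2]
tcp_rot: [3.141, -0.0, 1.392]
ft_force: [-0.1, 1.1, -0.9]
opening: 0.311
grip_force: 30.0
```

```bash
python3 -c "
from h import *
ft()"
```

```text
pos [502.1 198.8 247.2] yaw 1.392 F_tool [ 1.1 -0.3  0.9] M_tool [ 0.    0.23 -0.36] q6 0.43 open 0.311 t 68.05
```

Call:
jog_arm:
  motion:
    - [[0,0,0],-0.1]
    - [[0,0,0],-0.2]
    - [[0,0,0],-0.26]
    - [[0,0,0],-0.26]

```text
t: 68.45
eef_pos: [502.1, 198.6, 247.1]
tcp_rot: [-3.142, 0.0, 1.654]
ft_force: [-0.5, 0.1, -2.1]
opening: 0.316
grip_force: 30.0
```

```bash
python3 -c "
from h import *
ft()"
```

```text
pos [502.1 198.6 247.1] yaw 1.654 F_tool [ 0.1 -0.5  2.1] M_tool [-0.1   0.01 -0.01] q6 0.17 open 0.316 t 68.45
```

Call:
jog_arm:
  motion:
    - [[0,0,-1],0]
    - [[0,0,-3],0]
    - [[0,0,-5],0]

```text
t: 68.75
eef_pos: [502.1, 198.7, 252.3]
tcp_rot: [3.142, 0.0, 1.651]
ft_force: [-0.2, -1.0, -2.7]
opening: 0.316
grip_force: 30.0
```

Call:
jog_arm:
  motion:
    - [[0,0,-3],0]
    - [[0,0,-6],0]
    - [[0,0,-10],0]

```text
t: 69.05
eef_pos: [502.1, 198.7, 262.4]
tcp_rot: [-3.142, 0.0, 1.652]
ft_force: [1.0, 0.5, -2.1]
opening: 0.313
grip_force: 30.0
```

Call:
jog_arm:
  motion:
    - [[0,0,-10],0]
    - [[-5,0,-20],0]
    - [[-35,-5,-24],0]
    - [[-70,-11,-24],-0.07]
    - [[-105,-17,-24],-0.15]

```text
t: 69.55
eef_pos: [493.5, 91.5, 287.1]
tcp_rot: [3.14, 0.0, 1.806]
ft_force: [0.4, 0.2, -0.7]
opening: 0.315
grip_force: 30.0
```

```bash
python3 slot.py; python3 lid.py; python3 -c "
from h import *
to(488.2,30,286,1.80)"
```

```text
disc px [350.2 112.9] slot ctr [501.1 196.8] rect [500.5 196.6] [18.2  2.3] angle deg 15.8 56
pos [493.1  87.7 287. ] yaw 1.81 F_tool [-3.1  1.1  1. ] M_tool [-0.18 -0.19 -0.02] q6 -0.19 open 0.315 t 69.6
S ([371, 249, 61, 38, 1048], array([401.37, 267.2 ])) ref 401.3,266.9  T ([272, 243, 1, 1, 1], array([272., 243.])) ref 246.0,250.05
pos [493.7  91.  287.1] yaw 1.799 -> shift [-58.2 -19.2   1.1] turn -0.001 t 69.7
```

Call:
jog_arm:
  motion:
    - [[-25,-4,-12],0]
    - [[-60,-9,-24],0]
    - [[-100,-16,-24],0]
    - [[-140,-22,-24],0]
    - [[-173,-27,-24],0]

```text
t: 70.2
eef_pos: [507.3, -83.2, 310.8]
tcp_rot: [3.141, 0.001, 1.801]
ft_force: [0.5, -0.5, -1.6]
opening: 0.313
grip_force: 30.0
```

Call:
jog_arm:
  motion:
    - [[-35,-5,0],0]
    - [[-70,-11,0],0]
    - [[-105,-16,0],0]
    - [[-140,-22,0],0]
    - [[-173,-27,0],0]

```text
t: 70.7
eef_pos: [520.7, -257.5, 310.7]
tcp_rot: [3.141, 0.0, 1.801]
ft_force: [-0.5, 0.1, -0.4]
opening: 0.315
grip_force: 30.0
```

Call:
jog_arm:
  motion:
    - [[-40,-6,0],0]
    - [[-80,-12,0],0]
    - [[-120,-19,0],0]
    - [[-155,-24,0],-0.05]
    - [[-173,-27,0],-0.1]

```text
t: 71.2
eef_pos: [534.0, -433.2, 309.8]
tcp_rot: [-3.141, 0.0, 1.902]
ft_force: [0.3, -0.3, -1.5]
opening: 0.313
grip_force: 30.0
```

Call:
jog_arm:
  motion:
    - [[0,0,0],0]
    - [[0,0,0],0]

```text
t: 71.4
eef_pos: [534.0, -430.5, 310.0]
tcp_rot: [3.142, -0.001, 1.9]
ft_force: [0.2, -0.2, -1.5]
opening: 0.318
grip_force: 30.0
```

```bash
python3 - <<'E'
from fit import *
S=read_camera("scene");W=read_camera("wrist");s=state();pos=np.array(s["eef_pos"]);M=R.from_euler("xyz",s["tcp_rot"]).as_matrix()
kW=np.zeros((480,640),bool);kW[:300]=1
mW=comp(redm(W["img"]),(316,280)); b=run(pos,M,[(W,mW&kW,kW)],zo=44.3);print("W only",b.x.round(3),round(b.fun,3),"(w9 base -2.5 .7 .019 .005 -.04 4.9)")
ft(); to(532.3,-433.0,240,1.902)
c=S["img"].astype(int); d=np.abs(cv2.imread("pics/s10.png").astype(int)-c).sum(2); p=proj(S,pos+M@[2.4,0,129.3]); print("tip pred",p)
y0,x0=int(p[1]),int(p[0])
for y in range(y0-14,y0+8,2): print(y,x0-16,"".join("%4d"%v for v in d[y,x0-16:x0+18:2]))
T=read_camera("top"); cv2.imwrite("pics/t12.png",T["img"])
E
python3 lid.py
```

```text
W only [-2.275e+00 -4.920e-01  7.000e-03 -0.000e+00  1.000e-02  8.112e+00] 0.011 (w9 base -2.5 .7 .019 .005 -.04 4.9)
pos [ 534.1 -429.9  310.5] yaw 1.902 F_tool [-0.4 -0.3  1.1] M_tool [-0.19 -0.09 -0.03] q6 -1.11 open 0.315 t 71.5
pos [ 534.1 -429.9  310.5] yaw 1.902 -> shift [-2.4 -2.7 70.5] turn -0.0 t 71.5
tip pred [188.43127651 145.75880471]
131 172    1   4   3   5   4 190 292 293  70   1   2   4   3   6   3   1   6
133 172    4   1   1   2   5  55 299 305 107   4   2   2   4   2   0   1   4
135 172    2   4   4   9   3  40 299 303 194   2   7   3   2   2   5   1   8
137 172    2   5   3   2   6   4 295 300 238   2   7   7   1   2   0   0   2
139 172    4   4   5   5   4   3 210 294 303  26   5   1   6   1   3   4   2
141 172    3   3   5   4   2   6 145 305 295  45   1   1   9   9   2   1   6
143 172    0   3   3   2   1   3 105 313 333  63   3   1   4   1   1   3   6
145 172    1   5   1   6   8   3  60 298 290  14   1   3   4   3   1   2   1
147 172    6   2   5   5   3   3   3 266  47   2   2   6   4   2   2   1   2
149 172    1   6   5   0   6   7   3   5   3   5   4   4   6   3   6   0   1
151 172    2   6   3   4   1   3   4   7   6   0   4   4   3   4   1   4   3
S ([371, 249, 61, 38, 1046], array([401.41, 267.23])) ref 401.3,266.9  T ([220, 237, 53, 27, 1148], array([246.03, 250.17])) ref 246.0,250.05
```

Call:
jog_arm:
  motion:
    - [[-1,-1,15],0]
    - [[-2.4,-2.7,35],0]
    - [[-2.4,-2.7,55],0]
    - [[-2.4,-2.7,68],0]
    - [[-2.4,-2.7,68],0]

```text
t: 72.15
eef_pos: [531.5, -433.5, 240.6]
tcp_rot: [-3.14, -0.002, 1.902]
ft_force: [-0.2, 0.4, -1.7]
opening: 0.312
grip_force: 30.0
```

Call:
jog_arm:
  motion:
    - [[0,0,4],0]
    - [[0,0,8],0]
    - [[0,0,12],0]
    - [[0,0,16],0]
    - [[0,0,20],0]

```text
t: 72.65
eef_pos: [531.9, -434.3, 222.0]
tcp_rot: [3.142, 0.0, 1.902]
ft_force: [0.4, -0.1, -2.0]
opening: 0.315
grip_force: 30.0
```

Call:
jog_arm:
  motion:
    - [[1,0,12],0]
    - [[1,0,26],0]
    - [[1,0,40],0]
    - [[1,0,54],0]
    - [[1,0,66],0]

```text
t: 73.15
eef_pos: [531.3, -433.1, 154.4]
tcp_rot: [-3.141, -0.001, 1.902]
ft_force: [-0.3, -0.5, -1.5]
opening: 0.312
grip_force: 30.0
```

Call:
jog_arm:
  motion:
    - [[0,0,2],0]
    - [[0,0,4],0]
    - [[0,0,6],0]
    - [[0,0,7],0]

```text
t: 73.55
eef_pos: [531.7, -433.5, 149.5]
tcp_rot: [3.141, 0.001, 1.902]
ft_force: [0.1, 0.2, -1.5]
opening: 0.314
grip_force: 30.0
```

Call:
jog_arm:
  motion:
    - [[0,0,1],0]
    - [[0,0,2],0]
    - [[0,0,3],0]

```text
t: 73.85
eef_pos: [531.6, -433.4, 146.3]
tcp_rot: [3.141, 0.0, 1.902]
ft_force: [0.3, -0.7, -1.2]
opening: 0.311
grip_force: 30.0
```

Call:
jog_arm:
  motion:
    - [[0,0,0],0]
    - [[0,0,0],0]
    - [[0,0,0],0]
    - [[0,0,0],0]
    - [[0,0,0],0]
  grip: 0.3

```text
t: 74.35
eef_pos: [531.5, -433.4, 146.2]
tcp_rot: [3.142, 0.0, 1.902]
ft_force: [-0.7, -0.2, -0.8]
opening: 0.672
grip_force: 0.0
```

Call:
jog_arm:
  motion:
    - [[0,0,-20],0]
    - [[0,0,-50],0]
    - [[0,0,-85],0]
    - [[0,0,-120],0]
    - [[0,0,-130],0]

```text
t: 74.85
eef_pos: [532.2, -433.9, 280.4]
tcp_rot: [3.139, 0.005, 1.902]
ft_force: [-0.0, 1.2, 0.6]
opening: 0.7
grip_force: 0.0
```

```bash
python3 - <<'E'
from h import *
S=read_camera("scene");b=cv2.imread("pics/scene0.png")
for n,i in(("now",S["img"]),("start",b)):
    h=cv2.cvtColor(i,cv2.COLOR_BGR2HSV); m=((h[...,0]<6)|(h[...,0]>174))&(h[...,1]>150)&(h[...,2]>40); m[:,:165]=0;m[:,215:]=0;m[:125]=0;m[190:]=0
    ys,xs=np.nonzero(m); P=np.c_[xs,ys]; u=np.linalg.svd(P-P.mean(0),full_matrices=False)[2][0]; print(n,len(xs),xs.min(),xs.max(),ys.min(),ys.max(),P.mean(0),u)
ft(); to(421,38,275,1.492)
E
```

```text
now 491 179 199 137 175 [189.99796334 156.87169043] [0.16873898 0.98566077]
start 427 179 197 137 176 [188.63934426 157.37704918] [0.17763373 0.98409667]
pos [ 532.1 -433.9  280. ] yaw 1.902 F_tool [ 0.6 -1.2 -1.6] M_tool [-0.1  -0.08  0.01] q6 -1.11 open 0.704 t 74.9
pos [ 532.1 -433.9  280. ] yaw 1.902 -> shift [482.4  48.3   2.8] turn 0.41 t 74.9
```

Call:
jog_arm:
  motion:
    - [[35,3,0],0]
    - [[75,7,0],0]
    - [[115,11,0],0]
    - [[150,15,0],0]
    - [[161,16,0],0]

```text
t: 75.4
eef_pos: [493.3, -273.0, 275.3]
tcp_rot: [-3.141, -0.002, 1.903]
ft_force: [0.8, -0.3, -0.5]
opening: 0.699
grip_force: 0.0
```

Call:
jog_arm:
  motion:
    - [[35,3,0],0]
    - [[75,7,0],0]
    - [[115,11,0],0]
    - [[150,15,0],0]
    - [[161,16,0],0]

```text
t: 75.9
eef_pos: [456.3, -116.4, 275.6]
tcp_rot: [-3.141, -0.001, 1.903]
ft_force: [-0.6, -0.4, 0.0]
opening: 0.704
grip_force: 0.0
```

Call:
jog_arm:
  motion:
    - [[35,3,0],0.1]
    - [[75,7,0],0.2]
    - [[115,11,0],0.3]
    - [[150,15,0],0.41]
    - [[161,16,0],0.41]

```text
t: 76.4
eef_pos: [419.6, 40.7, 275.7]
tcp_rot: [-3.141, -0.0, 1.49]
ft_force: [0.1, -1.0, -0.7]
opening: 0.697
grip_force: 0.0
```

Call:
jog_arm:
  motion:
    - [[0,0,0],0]
    - [[0,0,0],0]
    - [[0,0,0],0]

```text
t: 76.7
eef_pos: [420.4, 38.0, 275.9]
tcp_rot: [-3.141, 0.0, 1.492]
ft_force: [-1.4, 0.1, 0.5]
opening: 0.697
grip_force: 0.0
```

```bash
python3 slot.py; python3 - <<'E'
from h import *
from scipy.ndimage import map_coordinates
W=read_camera("wrist"); g=cv2.GaussianBlur(W["img"].astype(np.float32).sum(2),(0,0),.6)
for n,(x,y) in(("L",(501.9,200.6)),("R",(486.4,32.8))):
  best=[]
  for z in(125,):
   for dx in np.arange(-3,3.1,1):
    for dy in np.arange(-3,3.1,1):
     for a in range(0,180,3):
      u=np.array([np.cos(np.radians(a)),np.sin(np.radians(a))]);v=np.array([-u[1],u[0]])
      def samp(ss,tt):
        q=np.array([proj(W,[x+dx+s*u[0]+t*v[0],y+dy+s*u[1]+t*v[1],z]) for s in ss for t in tt]); return map_coordinates(g,[q[:,1],q[:,0]],order=1).mean()
      i=samp((-10,-5,0,5,10),(-3,0,3)); best.append((i,dx,dy,a))
  best.sort(); print(n,[tuple(np.round(b,1).tolist()) for b in best[:3]])
E
python3 lid.py
```

```text
disc px [397.   28.8] slot ctr [500.8 199. ] rect [500.8 199. ] [22.1  6.6] angle deg 14.6 222
disc px [385.7 221.9] slot ctr [486.2  32.4] rect [486.4  32.5] [21.5  5.3] angle deg 13.7 123
pos [420.4  38.  275.9] yaw 1.491 F_tool [ 1.8  0.1 -0.6] M_tool [-0.08  0.   -0.02] q6 0.01 open 0.7 t 76.75
L [(106.6, -1.0, -1.0, 15.0), (106.8, -1.0, -1.0, 12.0), (106.9, 0.0, 0.0, 15.0)]
R [(130.3, 1.0, -1.0, 15.0), (130.6, 1.0, -2.0, 15.0), (131.0, 1.0, -1.0, 12.0)]
S ([371, 249, 61, 38, 1047], array([401.41, 267.25])) ref 401.3,266.9  T ([220, 237, 53, 25, 1060], array([244.84, 249.31])) ref 246.0,250.05
```

Call:
jog_arm:
  motion:
    - [[35,15,0],0]
    - [[75,32,0],0]
    - [[115,49,0],0]
    - [[155,66,0],0]
    - [[190,81,0],0]
  grip: 1

```text
t: 77.4
eef_pos: [516.6, 223.7, 275.9]
tcp_rot: [3.142, 0.0, 1.492]
ft_force: [1.4, 0.2, 1.4]
opening: 0.333
grip_force: 0.0
```

Call:
jog_arm:
  motion:
    - [[30,13,0],0]
    - [[50,22,0],0]
    - [[56,24,0],0]
    - [[56,24,0],0]

```text
t: 77.8
eef_pos: [544.0, 276.0, 275.5]
tcp_rot: [-3.141, 0.001, 1.492]
ft_force: [-1.0, 0.3, 0.7]
opening: 0.021
grip_force: 0.0
```

```bash
python3 - <<'E'
from h import *
W=read_camera("wrist")
h=cv2.cvtColor(W["img"],cv2.COLOR_BGR2HSV); m=(abs(h[...,0].astype(int)-68)<15)&(h[...,1]>130)&(h[...,2]>50)
n,l,st,ce=cv2.connectedComponentsWithStats(m.astype(np.uint8)); j=1+np.argmax(st[1:,4]); x,y,w,hh,a=st[j]; print(st[j],ce[j],onz(W,x+w/2,y+w/2,126).round(1),onz(W,x+w/2,y+hh/2,126).round(1))
to(544.5,275.3,125)
E
```

```text
[ 296  200   41   41 1286] [316.46500778 220.42612753] [544.  277.6 126. ] [544.  277.6 126. ]
pos [543.8 275.4 275.8] yaw 1.492 -> shift [  0.    0.8 150.8] turn 0 t 77.8
```

Plunger at (544, 276.5), the tool is above it. Press.

Call:
jog_arm:
  motion:
    - [[1,0,40],0]
    - [[1,0,85],0]
    - [[1,0,125],0]
    - [[1,0,145],0]
    - [[1,0,150],0]

```text
t: 78.35
eef_pos: [543.0, 275.4, 124.2]
tcp_rot: [-3.138, 0.002, 1.491]
ft_force: [0.9, -0.4, 0.9]
opening: 0.004
grip_force: 0.0
```

Call:
jog_arm:
  motion:
    - [[0,0,4],0]
    - [[0,0,8],0]
    - [[0,0,11],0]
    - [[0,0,14],0]
    - [[0,0,16],0]

```text
t: 78.85
eef_pos: [544.6, 276.9, 110.7]
tcp_rot: [3.14, -0.0, 1.492]
ft_force: [2.4, -2.1, 4.0]
opening: 0.004
grip_force: 1.9
```

Call:
jog_arm:
  motion:
    - [[0,0,2],0]
    - [[0,0,4],0]
    - [[0,0,6],0]
    - [[0,0,7],0]

```text
t: 79.25
eef_pos: [544.9, 277.1, 106.4]
tcp_rot: [3.138, -0.001, 1.492]
ft_force: [-8.9, -7.0, 41.7]
opening: 0.002
grip_force: 20.7
```

Call:
jog_arm:
  motion:
    - [[0,0,-2],0]
    - [[0,0,-2],0]
    - [[0,0,-2],0]

```text
t: 79.55
eef_pos: [544.7, 277.0, 106.8]
tcp_rot: [3.139, -0.001, 1.492]
ft_force: [-0.9, -4.6, 18.0]
opening: 0.0
grip_force: 9.0
```

Call:
jog_arm:
  motion:
    - [[0,0,-20],0]
    - [[0,0,-60],0]
    - [[0,0,-105],0]
    - [[0,0,-140],0]
    - [[0,0,-150],0]

```text
t: 80.05
eef_pos: [544.6, 277.7, 258.7]
tcp_rot: [3.138, -0.002, 1.492]
ft_force: [0.5, -0.2, -0.5]
opening: 0.002
grip_force: 0.0
```

Call:
jog_arm:
  motion:
    - [[0,0,0],0]
    - [[0,0,0],0]
    - [[0,0,0],0]
    - [[0,0,0],0]
    - [[0,0,0],0]

```text
t: 80.55
eef_pos: [543.9, 276.9, 254.2]
tcp_rot: [-3.14, 0.001, 1.492]
ft_force: [0.0, 0.0, -1.1]
opening: 0.005
grip_force: 0.0
```

```bash
python3 lid.py; python3 - <<'E'
from h import *
ft(); S=read_camera("scene")
for k in("screwdriver","spray_bottle","detergent","stamp_1"): print(k,[(round(r["p"],2),np.array(r["box"]).round().tolist()) for r in cut_out(k,S)])
print(job_done())
E
```

```text
S ([371, 249, 61, 38, 1049], array([401.39, 267.21])) ref 401.3,266.9  T ([220, 237, 53, 27, 1157], array([246.09, 250.26])) ref 246.0,250.05
pos [544.1 277.  254.6] yaw 1.492 F_tool [0.5 0.6 0.3] M_tool [-0.09 -0.   -0.03] q6 0.44 open 0.005 t 80.65
screwdriver [(0.8, [179.0, 137.0, 198.0, 179.0])]
spray_bottle [(0.75, [142.0, 164.0, 194.0, 268.0])]
detergent [(0.57, [242.0, 230.0, 285.0, 316.0])]
stamp_1 [(0.72, [311.0, 202.0, 334.0, 234.0]), (0.68, [237.0, 165.0, 255.0, 193.0])]
the job is handed in; nothing more can be done
None
```

I handed the job in at about 81 s, but `job_done()` gave no verdict: the yellow and blue stamps are shut in the chamber, both screws' slots ended at the same angle (taken as home), the driver is back upright in its stand, and the plunger was pressed to its stop and let go, peaking at about 42 N through the fingertips. The lid was once lifted about 0.2 rad by the wedged driver blade, and I pressed it shut again before driving the second screw.

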